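Load the slide scanner from the tip-up tray

TASK

Load all the blue slide carriers into the slide scanner: open its clear hood fully, then for each carrier press its far end down in the tip-up tray so that its near end rises out of the well, take it, and lay it flat and centred, squarely between the orange lips of a bay of its own. Then lower the hood gently until it is fully shut, and after that push the green start button fully down and let it go. Leave the petri dish, the timer and the marker alone.

Things in the scene. Friction and masses are not known exactly. Their poses are not given: they have to be found in the camera images.
- scanner: Slide scanner, fixed: a white deck 205 x 335 mm and 20 mm high, with a black stage with three bays side by side under a clear hinged hood, and a strip with a green button on its right (-y) side. Its origin is on the bench under the centre of the middle bay; its x points to the hinge side (away from the robot), y to the left, z up. The deck's top is 20 mm above the bench
- hood (a joint): the clear hood's hinge: 0 = fully shut on the deck, grows as the front rises, 1.5 rad = stop, fully open (standing up). A stiff hinge: the hood stays where it is left (about 0.5 N m of friction). The hood is 174 mm deep, 270 mm wide and 52 mm high, open below; it may stand somewhat ajar at the start
- hood_hinge (a point): a point on the hood's hinge axis, in the middle of the rear edge, 92 mm behind the scanner's origin and 22 mm above the bench; the axis runs along the scanner's y
- hood_bar (a point): centre of the hood's handle, a dark round bar 10 mm thick and 110 mm long that runs along the scanner's y, 40 mm clear in front of the hood's front wall, 216 mm from the hinge axis and 40 mm above it when shut. When the hood is fully open it stands about 0.24 m above the bench
- bay_0 (a point): centre of the top of the scanner's left (+y) bay, 35 mm above the bench (15 above the deck). A carrier lies here along x between two orange lips, 6 mm high and 120 mm apart. The rear half (+x) of the black stage is flat, 256 mm wide; its front half is three arms 38 mm wide, one under each bay, so that there the carrier overhangs 3 mm each side and fingers pass beside it. Bays 78 mm apart in y
- bay_1 (a point): centre of the top of the scanner's middle bay, 35 mm above the bench (15 above the deck). A carrier lies here along x between two orange lips, 6 mm high and 120 mm apart. The rear half (+x) of the black stage is flat, 256 mm wide; its front half is three arms 38 mm wide, one under each bay, so that there the carrier overhangs 3 mm each side and fingers pass beside it. Bays 78 mm apart in y
- bay_2 (a point): centre of the top of the scanner's right (-y) bay, 35 mm above the bench (15 above the deck). A carrier lies here along x between two orange lips, 6 mm high and 120 mm apart. The rear half (+x) of the black stage is flat, 256 mm wide; its front half is three arms 38 mm wide, one under each bay, so that there the carrier overhangs 3 mm each side and fingers pass beside it. Bays 78 mm apart in y
- start (a joint): the scanner's green start button, pushed downwards: 0 = up, 0.006 m = fully down; it springs back, about 5 N
- start_top (a point): centre of the top of the green start button (28 mm across), on the strip at the right front of the scanner
- tray: Tip-up tray, fixed: grey block 146 x 236 mm, 36 mm high, with three wells side by side, 78 mm apart (at y = +78, 0 and -78 mm in its frame), each 49 mm wide, open at its far end. Origin on the bench under the centre of the middle well; x points to the far end, y left, z up. A carrier lies in its well flush with the tray's top, its centre over the well's centre, so its edges cannot be gripped there
- pad_0 (a joint): the rocking pad under the left (+y) well: 0 = level, grows as its far (+x) end is pressed down, 0.35 rad = stop. The pivot runs along the tray's y, 15 mm to the far side of the well's centre and 26 mm above the bench. Stiff pivot (about 2 N on the carrier's far end): the pad stays as it is left, holding the carrier tipped, with the near end of the carrier about 24 mm above the tray. A lip on the pad keeps the carrier from sliding off
- pad_1 (a joint): the rocking pad under the middle well: 0 = level, grows as its far (+x) end is pressed down, 0.35 rad = stop. The pivot runs along the tray's y, 15 mm to the far side of the well's centre and 26 mm above the bench. Stiff pivot (about 2 N on the carrier's far end): the pad stays as it is left, holding the carrier tipped, with the near end of the carrier about 24 mm above the tray. A lip on the pad keeps the carrier from sliding off
- pad_2 (a joint): the rocking pad under the right (-y) well: 0 = level, grows as its far (+x) end is pressed down, 0.35 rad = stop. The pivot runs along the tray's y, 15 mm to the far side of the well's centre and 26 mm above the bench. Stiff pivot (about 2 N on the carrier's far end): the pad stays as it is left, holding the carrier tipped, with the near end of the carrier about 24 mm above the tray. A lip on the pad keeps the carrier from sliding off
- carrier_0_centre (a point): centre (half-way up) of slide carrier 0: blue rigid plate 110 x 44 mm, 5 mm thick, about 80 g, bearing a glass slide with a paper label and a red patch. Its x runs along the 110 mm length, z is normal to the plate. Any carrier may be absent; when present it starts in a well, carrier 0 in the left, 1 in the middle, 2 in the right one
- carrier_1_centre (a point): centre (half-way up) of slide carrier 1: blue rigid plate 110 x 44 mm, 5 mm thick, about 80 g, bearing a glass slide with a paper label and a red patch. Its x runs along the 110 mm length, z is normal to the plate. Any carrier may be absent; when present it starts in a well, carrier 0 in the left, 1 in the middle, 2 in the right one
- carrier_2_centre (a point): centre (half-way up) of slide carrier 2: blue rigid plate 110 x 44 mm, 5 mm thick, about 80 g, bearing a glass slide with a paper label and a red patch. Its x runs along the 110 mm length, z is normal to the plate. Any carrier may be absent; when present it starts in a well, carrier 0 in the left, 1 in the middle, 2 in the right one
- petri: bystander: petri dish, 60 mm across, 14 mm high; origin under its centre
- timer: bystander: white lab timer, 32 x 66 mm, 62 mm high; origin under its centre
- cap_marker: bystander: marker pen with a black cap, 130 mm long, lying in front; origin under its centre
Not all that is in view belongs to the job. Leave any yellow look-alike of the part that bears carrier_0_centre alone. Leave any purple look-alike of the part that bears carrier_1_centre alone.

How it is judged:
By the outcome, as a careful person would: the job done as asked, in the order asked, and still so for the second after the job is handed in, with the robot touching nothing.
Of carrier_0, carrier_1, carrier_2 only 2 to 3 are there at a start; the rules pass over those that are not, and their reading is None.
At some moment in a run one of carrier_0, carrier_1, carrier_2 may be knocked a few centimetres aside while the robot is not near it.
Once in a run the grip may slacken for a moment while it holds something.
It also fails if it takes over 210 s, if anything falls off the work surface, if the arm or the gripper's body presses on something with over 40 N, if the wrist force passes 120 N, or if a joint passes its speed limit or range.

ROBOT

A 6-joint arm with a two-finger parallel gripper is mounted at the origin on a cart in front of the work surface, level with it; the furniture and walls round the work are solid. World frame = base frame: x ahead of the robot, y to its left, z up, the work surface at z = 0. Lengths are in m, angles in rad, forces in N, time in s.
With the tool pointing down it reaches from about 0.4 to 0.825 m from the base axis. Payload 7 kg.
Tool frame: the origin (TCP) lies at the very end of the fingers, on their centre line; the grasp point (between the pads) lies 19 mm behind it; z points along the fingers, y is the direction in which the jaws open and shut (so a half turn about z gives the same grasp; the last joint's range is limited). The gripper opens to 85 mm and grips with 20 to 120 N. Pads are 22 mm wide; open, the fingers measure 114 mm over their backs; the gripper's body (76 mm by 85 mm) begins 54 mm behind the grasp point. The pads swing forward as they close: fully open they stand 13 mm farther back than shut.
Start: joints at [1.538, 0.359, 0.012, 0, -1.224, -0.288], TCP at [0.213, 0.641, 0.231] pointing down, gripper open.
Joint ranges: [-3.07, 3.07], [-1.43, 2.12], [-1.02, 1.25], [-3.03, 1.67], [-3.05, -0], [-3.03, 3.03]. Speed limits (rad/s): [2.39, 2.39, 3.01, 3.14, 3.14, 3.14].

INTERFACE

Orientations are given as a rotation vector (axis times angle).
In Python, from workcell import ctrl gives the robot as it stands. The module is installed in compiled form; this text tells all that it offers.
- The arm moves only by the tool send_rows, never from a script. Its arguments are lists of equal length, an entry for each row: "xyz": the shift along the world's x, y, z in units of 0.1 m (1.0 is 0.1 m), a list of three; "delta_rot": the turn, a rotation vector about the world's x, y, z in units of 90 degrees (1.0 is 90 degrees), a list of three; "gripper": the opening, from 0 (shut) to 1 (fully open). In form: {"xyz": [[tx, ty, tz], ...], "delta_rot": [[ax, ay, az], ...], "gripper": [gripper, ...]}. A call has exactly 10 rows; each row is the pose to reach, as a shift and turn from the pose commanded when the call began; what a row does not reach only later rows make up. A row lasts 1/12 s, in which the tool goes at most 41.7 mm and 7.16 degrees, less where a joint would pass 70% of its speed; a pose out of reach is approached as far as the arm can. A call with a number of a shift or a turn outside -1 to 1 is refused whole. A call with a gripper value outside its range is refused whole. The fingers move at their own pace and stop on an object; "squeeze" is the grip in N (left out, the last holds). Time passes only in rows, so rows that repeat a pose let the fingers close, or fill a call up. It gives the time, the measured TCP pose, the force and the opening at its end, in the units of the state.
- ctrl.get_state(): the state, without advancing time (a new reading comes with each control period).
- ctrl.snapshot(name): name is "scene" or "top" or "wrist"; returns the picture (384x512x3 uint8, red, green, blue); there is no depth.
- ctrl.camera_params(name): a dict with "intrinsics" (3x3 intrinsics, pixels), "k1" (the pictures are not rectified: a ray, as slopes to the right and down, at radius r is drawn at 1 + k1 r^2 times it, then the intrinsics apply), "view" (4x4, takes a point from world to camera coordinates); the wrist camera has in their place "hand_eye" (4x4, takes a point from camera to tool coordinates, whose origin is the TCP and whose axes are the flange's). Camera axes: x right, y down, z forward; pixel columns grow to the right and rows downward; lengths in m; the calibration is good to about 2 mm. A picture is of the moment at which its call begins: read the wrist's pose just before it. camera_params takes no time and is no camera call.
- ctrl.close_job(): hands the job in, once; it reports no verdict.
Trained networks look in the newest picture that a camera, given by its name, has taken for a name from the list of things; names that differ only in an ending like _2 or _b are one class to them, and where a whole thing is asked for, a point or a joint stands for the part that bears it (a point fixed in the world has none). Each returns a list of dicts, best first, with "score" (0 to 1); they miss things now and then, are a little off and sometimes report something else, mostly with a low value. They report only what shows in the picture. A call takes as long as a camera call. They do not tell look-alikes from the thing itself.
- ctrl.spot_in(camera, query): "extent" ([left, top, right, bottom] in pixels, round what is visible of it).
- ctrl.masks_of(camera, query): "mask" (384x512 bool, what is visible of it) and "extent" ([left, top, right, bottom] in pixels, round what is visible of it).
- ctrl.tip_of(camera, query): "pixel" ([row, column] in pixels: a listed point, or the origin of a listed thing).
The state is a dict: "time_s": time; "q": joint angles; "joint_vel": joint speeds; "joint_efforts": joint torques, N m; "ee_pos": TCP position; "tool_rot": TCP orientation; "contact_force": force on the tool from outside, world axes, zero at the start; "wrist_torque": the same for the moment, N m; "grip_width": finger opening in m.
Only numpy, scipy, OpenCV 4.12 (cv2) and the standard library are available. Lean on these libraries where they do the work, as an engineer would, in place of code of your own. Each camera call takes 0.05 s, during which the arm holds its last target. There are 200 camera calls.

## Working session

There is one attempt and no reset: what is moved stays moved. The work goes in short steps, Python scripts to look and compute and a tool call to move; the robot and the scene stay as the last step left them, time stands still between calls to the robot, and variables do not carry over. Pictures are saved under pics/ and viewed, about 12 in all and at most 16, crops included, and the job is handed in when it is done.

Besides the shell and the picture viewer there is one more tool, called as name(argument=value, ...) on one line, values as JSON. send_rows: Moves the arm, as the interface text tells. Its arguments: {"type":"object","properties":{"xyz":{"type":"array"},"delta_rot":{"type":"array"},"gripper":{"type":"array"},"squeeze":{"type":"number"}},"required":["xyz","delta_rot","gripper"]}

```bash
mkdir -p pics; cat > h.py <<'E'
import numpy as np, cv2
from scipy.spatial.transform import Rotation as R
from workcell import ctrl
def snap(cam,name=None):
    im=ctrl.snapshot(cam)
    if name: cv2.imwrite(f'pics/{name}.png',im[:,:,::-1])
    return im
def ray(cam,px,st=None):
    """px=[row,col] -> origin, direction world"""
    p=ctrl.camera_params(cam);K=np.array(p['intrinsics']);k1=p['k1']
    d=np.array([(px[1]-K[0,2])/K[0,0],(px[0]-K[1,2])/K[1,1]]);u=d.copy()
    for _ in range(20): u=d/(1+k1*(u@u))
    v=np.array([u[0],u[1],1.])
    if cam=='wrist':
        st=st or ctrl.get_state();H=np.array(p['hand_eye']);T=np.eye(4)
        T[:3,:3]=R.from_rotvec(st['tool_rot']).as_matrix();T[:3,3]=st['ee_pos'];M=T@H
    else: M=np.linalg.inv(np.array(p['view']))
    return M[:3,3],M[:3,:3]@v
def onz(cam,px,z,st=None):
    o,d=ray(cam,px,st);return o+d*(z-o[2])/d[2]
def proj(cam,P,st=None):
    p=ctrl.camera_params(cam);K=np.array(p['intrinsics'])
    if cam=='wrist':
        st=st or ctrl.get_state();T=np.eye(4)
        T[:3,:3]=R.from_rotvec(st['tool_rot']).as_matrix();T[:3,3]=st['ee_pos'];V=np.linalg.inv(T@np.array(p['hand_eye']))
    else: V=np.array(p['view'])
    c=V@np.append(P,1);u=c[:2]/c[2];u=u*(1+p['k1']*(u@u))
    return np.array([K[1,1]*u[1]+K[1,2],K[0,0]*u[0]+K[0,2]])
E
python3 - <<'E'
from h import *
np.set_printoptions(precision=4,suppress=True)
a=snap('scene','scene0');b=snap('top','top0')
for cam in('top','scene'):
  for q,z in [('scanner',0),('bay_0',.035),('bay_1',.035),('bay_2',.035),('start_top',.03),('hood_bar',.06),('hood_hinge',.022),('tray',.036),('carrier_0_centre',.034),('carrier_1_centre',.034),('carrier_2_centre',.034)]:
    for r in ctrl.tip_of(cam,q)[:3]:
        print(cam,q,round(r['score'],2),np.round(r['pixel']),onz(cam,r['pixel'],z))
print(ctrl.get_state())
E
```

```text
top scanner 0.96 [193. 337.] [ 0.548  -0.2302  0.    ]
top start_top 0.53 [212. 390.] [ 0.4882 -0.3949  0.03  ]
top start_top 0.27 [245. 389.] [ 0.3836 -0.3897  0.03  ]
top hood_bar 0.55 [231. 341.] [ 0.4224 -0.231   0.06  ]
top tray 0.82 [199. 200.] [0.5112 0.2083 0.036 ]
top tray 0.64 [238. 266.] [ 0.3959 -0.0029  0.036 ]
top carrier_0_centre 0.74 [224. 124.] [0.4256 0.4457 0.034 ]
top carrier_0_centre 0.69 [196. 174.] [0.5182 0.29   0.034 ]
top carrier_1_centre 0.67 [199. 196.] [0.5117 0.2222 0.034 ]
top carrier_1_centre 0.59 [194. 266.] [ 0.5336 -0.0002  0.034 ]
top carrier_2_centre 0.78 [197. 223.] [0.5194 0.135  0.034 ]
scene scanner 0.79 [265. 293.] [ 0.5401 -0.2316  0.    ]
scene bay_0 0.84 [240. 284.] [ 0.5533 -0.1555  0.035 ]
scene bay_0 0.69 [277. 307.] [ 0.5449 -0.2974  0.035 ]
scene bay_0 0.63 [260. 295.] [ 0.5457 -0.2316  0.035 ]
scene bay_1 0.84 [240. 284.] [ 0.5533 -0.1555  0.035 ]
scene bay_1 0.69 [277. 307.] [ 0.5449 -0.2974  0.035 ]
scene bay_1 0.63 [260. 295.] [ 0.5457 -0.2316  0.035 ]
scene bay_2 0.84 [240. 284.] [ 0.5533 -0.1555  0.035 ]
scene bay_2 0.69 [277. 3
[... 594 characters left out ...]
9. 254.] [ 0.5341 -0.0082  0.034 ]
scene carrier_2_centre 0.75 [182. 229.] [0.5173 0.13   0.034 ]
scene carrier_2_centre 0.53 [257. 296.] [ 0.5538 -0.2266  0.034 ]
scene carrier_2_centre 0.16 [276. 310.] [ 0.5531 -0.2993  0.034 ]
{'time_s': 1.2, 'q': array([ 1.5381,  0.3586,  0.0119, -0.    , -1.2241, -0.2881]), 'joint_vel': array([0.001 , 0.0004, 0.0002, 0.0014, 0.0004, 0.0003]), 'joint_efforts': array([  0.0002, -58.301 ,  29.3657,   6.9415,  -0.0008,   0.    ]), 'ee_pos': array([0.2129, 0.6405, 0.2313]), 'tool_rot': array([ 3.1012, -0.5018, -0.    ]), 'contact_force': array([ 0.3156, -0.6981,  0.719 ]), 'wrist_torque': array([-0.0065,  0.0259, -0.0135]), 'grip_width': 0.08543207180714998}
```

View pics/scene0.png

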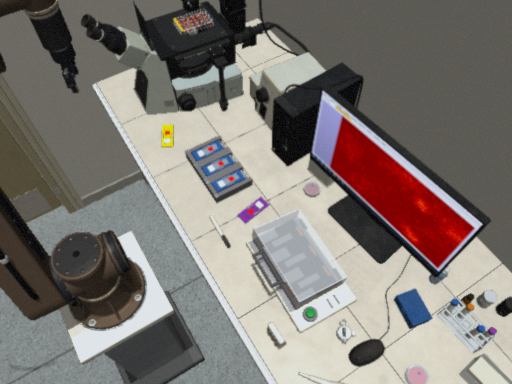

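View pics/top0.png

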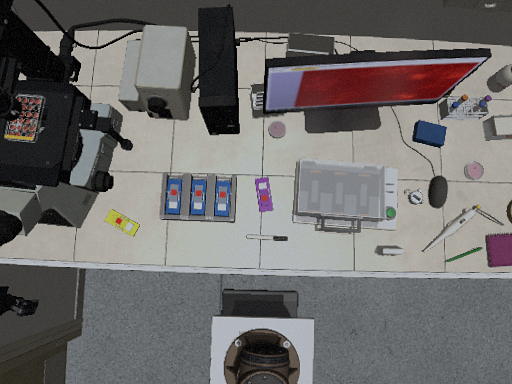

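The scene view shows the tray with three blue carriers at about (170,218). The yellow look-alike is at (135,167), the purple one at (209,254), the scanner with its hood nearly shut at (260,295), and the green button at (314,311). The top view agrees: tray (198,199), scanner (195,340), bar (228,338), button (213,391). Next I need yaw and finer positions.

```bash
python3 - <<'E'
from h import *
np.set_printoptions(precision=4,suppress=True)
print(ctrl.camera_params('wrist'))
b=snap('top')
def rect(m,z):
    c,_=cv2.findContours(m.astype(np.uint8),0,1);c=max(c,key=cv2.contourArea)[:,0,:]
    P=np.array([onz('top',(p[1],p[0]),z)[:2] for p in c]).astype(np.float32)
    return cv2.minAreaRect(P)
for q,z in [('tray',.036),('carrier_0_centre',.036),('carrier_1_centre',.036),('carrier_2_centre',.036),('scanner',.02),('hood_bar',.062),('start_top',.03),('petri',.014),('timer',.062)]:
    for r in ctrl.masks_of('top',q)[:2]:
        print(q,round(r['score'],2),np.round(r['extent']),rect(r['mask'],z))
cv2.imwrite('pics/top_crop.png',cv2.resize(b[140:260,150:420,::-1],None,fx=2.9,fy=2.9,interpolation=cv2.INTER_CUBIC))
E
```

```text
{'intrinsics': array([[310.4754,   0.    , 253.9366],
       [  0.    , 310.4754, 188.9745],
       [  0.    ,   0.    ,   1.    ]]), 'k1': -0.017601307604866143, 'hand_eye': array([[-0.0019, -0.9448, -0.3276,  0.0848],
       [ 1.    , -0.0015, -0.0016,  0.0001],
       [ 0.001 , -0.3276,  0.9448, -0.1429],
       [ 0.    ,  0.    ,  0.    ,  1.    ]])}
tray 0.6 [160. 177. 237. 226.] ((0.5167292952537537, 0.21475613117218018), (0.14442268013954163, 0.23871555924415588), 0.42972418665885925)
carrier_0_centre 0.87 [167. 179. 180. 215.] ((0.5185566544532776, 0.2935558557510376), (0.04553540050983429, 0.11009668558835983), 88.92854309082031)
carrier_0_centre 0.7 [107. 212. 139. 239.] ((0.42783576250076294, 0.451555460691452), (0.11099405586719513, 0.04647397994995117), 63.25947570800781)
carrier_1_centre 0.79 [190. 181. 206. 216.] ((0.5161684155464172, 0.215880885720253), (0.11169590801000595, 0.04744550213217735), 2.7922730445861816)
carrier_1_centre 0.55 [255. 179. 273. 209.] ((0.5338835120201111, 0.008028384298086166), (0.10747382789850235, 0.04335043206810951), 9.992457389831543)
ca
[... 582 characters left out ...]
_top 0.32 [291. 157. 400. 235.] ((0.5369694232940674, -0.2533124089241028), (0.33435583114624023, 0.2273356318473816), 86.65348815917969)
petri 0.63 [294. 157. 397. 231.] ((0.5399491786956787, -0.25571227073669434), (0.3377804458141327, 0.23189491033554077), 87.0673599243164)
petri 0.55 [271. 122. 284. 138.] ((0.7558409571647644, -0.03268156200647354), (0.05861957371234894, 0.056198399513959885), 1.2959579229354858)
timer 0.69 [378. 243. 406. 256.] ((0.3689769208431244, -0.3794727623462677), (0.02734406478703022, 0.08124813437461853), 0.9865159392356873)
timer 0.32 [294. 158. 398. 230.] ((0.5331047773361206, -0.24656538665294647), (0.3265268802642822, 0.22306226193904877), 87.01374816894531)
```

View pics/top_crop.png

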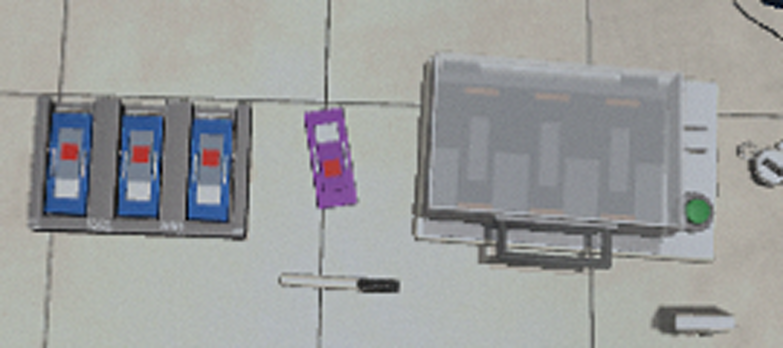

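The crop shows the scanner yawed about -3.5 degrees, with its bar in front, and the tray yawed about -1 degree. I'll move the wrist camera over the tray for a closer look.

send_rows(xyz=[[0.06,-0.09,0.02],[0.12,-0.18,0.04],[0.18,-0.27,0.06],[0.24,-0.36,0.08],[0.3,-0.45,0.1],[0.36,-0.54,0.12],[0.42,-0.63,0.14],[0.48,-0.72,0.16],[0.56,-0.8,0.18],[0.64,-0.86,0.2]], delta_rot=[[0,0,0.02],[0,0,0.04],[0,0,0.06],[0,0,0.08],[0,0,0.1],[0,0,0.12],[0,0,0.14],[0,0,0.16],[0,0,0.18],[0,0,0.204]], gripper=[1,1,1,1,1,1,1,1,1,1])

```text
time_s: 2.53
ee_pos: [0.2771, 0.5539, 0.2517]
tool_rot: [-3.141, -0.002, -0.0]
contact_force: [-0.7, -0.0, 0.9]
grip_width: 0.0858
```

send_rows(xyz=[[0.06,-0.09,0.02],[0.12,-0.18,0.04],[0.18,-0.27,0.06],[0.24,-0.36,0.08],[0.3,-0.45,0.1],[0.36,-0.54,0.12],[0.42,-0.63,0.14],[0.48,-0.72,0.16],[0.56,-0.8,0.18],[0.64,-0.86,0.2]], delta_rot=[[0,0,0],[0,0,0],[0,0,0],[0,0,0],[0,0,0],[0,0,0],[0,0,0],[0,0,0],[0,0,0],[0,0,0]], gripper=[1,1,1,1,1,1,1,1,1,1])

```text
time_s: 3.37
ee_pos: [0.3415, 0.4676, 0.2717]
tool_rot: [-3.141, 0.001, -0.0]
contact_force: [0.6, 0.3, 0.4]
grip_width: 0.0856
```

send_rows(xyz=[[0.06,-0.09,0.02],[0.12,-0.18,0.04],[0.18,-0.27,0.06],[0.24,-0.36,0.08],[0.3,-0.45,0.1],[0.36,-0.54,0.12],[0.42,-0.63,0.14],[0.48,-0.72,0.16],[0.56,-0.8,0.18],[0.64,-0.86,0.2]], delta_rot=[[0,0,0],[0,0,0],[0,0,0],[0,0,0],[0,0,0],[0,0,0],[0,0,0],[0,0,0],[0,0,0],[0,0,0]], gripper=[1,1,1,1,1,1,1,1,1,1])

```text
time_s: 4.2
ee_pos: [0.4055, 0.3816, 0.2917]
tool_rot: [-3.141, 0.0, -0.0]
contact_force: [0.0, 0.8, -0.5]
grip_width: 0.0853
```

send_rows(xyz=[[0.06,-0.09,0],[0.12,-0.18,0],[0.18,-0.27,0],[0.24,-0.36,0],[0.3,-0.45,0],[0.36,-0.54,0],[0.42,-0.63,0],[0.48,-0.72,0],[0.56,-0.8,0],[0.64,-0.86,0]], delta_rot=[[0,0,0],[0,0,0],[0,0,0],[0,0,0],[0,0,0],[0,0,0],[0,0,0],[0,0,0],[0,0,0],[0,0,0]], gripper=[1,1,1,1,1,1,1,1,1,1])

```text
time_s: 5.03
ee_pos: [0.4696, 0.2956, 0.2915]
tool_rot: [-3.141, 0.001, -0.0]
contact_force: [1.1, -0.0, 0.4]
grip_width: 0.0856
```

send_rows(xyz=[[0.06,-0.09,0],[0.12,-0.18,0],[0.18,-0.27,0],[0.24,-0.36,0],[0.3,-0.45,0],[0.36,-0.54,0],[0.42,-0.63,0],[0.48,-0.72,0],[0.56,-0.8,0],[0.6,-0.86,0]], delta_rot=[[0,0,0],[0,0,0],[0,0,0],[0,0,0],[0,0,0],[0,0,0],[0,0,0],[0,0,0],[0,0,0],[0,0,0]], gripper=[1,1,1,1,1,1,1,1,1,1])

```text
time_s: 5.87
ee_pos: [0.5298, 0.2095, 0.2913]
tool_rot: [3.141, -0.001, 0.0]
contact_force: [1.0, -0.2, -0.1]
grip_width: 0.0854
```

```bash
python3 - <<'E'
from h import *
np.set_printoptions(precision=4,suppress=True)
st=ctrl.get_state();print(st['time_s'],st['ee_pos'],st['tool_rot'],st['q'])
im=snap('wrist','w_tray')
def rect(m,z):
    c,_=cv2.findContours(m.astype(np.uint8),0,1);c=max(c,key=cv2.contourArea)[:,0,:]
    return cv2.minAreaRect(np.array([onz('wrist',(p[1],p[0]),z,st)[:2] for p in c]).astype(np.float32))
for q,z in [('tray',.036),('carrier_0_centre',.036),('carrier_1_centre',.036),('carrier_2_centre',.036)]:
    for r in ctrl.masks_of('wrist',q)[:3]: print(q,round(r['score'],2),np.round(r['extent']),rect(r['mask'],z))
    for r in ctrl.tip_of('wrist',q)[:2]: print(' tip',round(r['score'],2),onz('wrist',r['pixel'],0 if q=='tray' else .034,st))
E
```

```text
5.8667 [0.5298 0.2095 0.2913] [ 3.1414 -0.0011  0.0001] [ 0.7201  0.1521 -0.1297  0.0002 -1.289   0.8499]
tray 0.73 [234. 116. 269. 200.] ((0.5187469124794006, 0.21492914855480194), (0.107520192861557, 0.044806260615587234), 0.030693676322698593)
tray 0.57 [156.  98. 345. 213.] ((0.5194792151451111, 0.2161131054162979), (0.23413965106010437, 0.14743369817733765), 89.89862823486328)
carrier_0_centre 0.65 [ 49. 185. 126. 237.] ((0.4466117322444916, 0.4434555172920227), (0.10300301760435104, 0.04310203716158867), 63.70569610595703)
 tip 0.96 [0.4445 0.4445 0.034 ]
 tip 0.95 [0.5174 0.2909 0.034 ]
carrier_1_centre 0.81 [382.  99. 413. 179.] ((0.5430946350097656, 0.023204822093248367), (0.10225880146026611, 0.04258831590414047), 9.434783935546875)
carrier_1_centre 0.71 [234. 116. 268. 198.] ((0.5187468528747559, 0.2158256322145462), (0.044060081243515015, 0.1074155643582344), 89.86712646484375)
 tip 0.92 [0.5165 0.2136 0.034 ]
 tip 0.88 [0.5438 0.0225 0.034 ]
carrier_2_centre 0.75 [289. 120. 328. 198.] ((0.5172330141067505, 0.13991379737854004), (0.044661179184913635, 0.1081429198384285), 89.24676513671875)
carrier_2_centre 0.61 [234. 109. 266. 117.] ((0.576130747795105, 0.21785588562488556), (0.03639533743262291, 0.007361215073615313), 89.82621765136719)
 tip 0.84 [0.5112 0.1411 0.034 ]
```

View pics/w_tray.png

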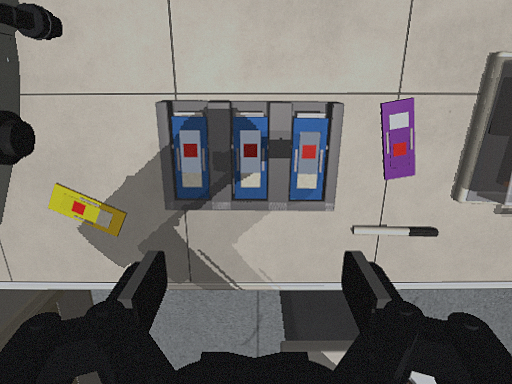

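The wrist view shows the tray with the carriers at columns 190, 250 and 309, row 158, and the purple look-alike at (138,398). My estimate for the tray is (0.5175, 0.2155), yaw about -0.5 degrees. Now over to the scanner, turning the jaws across the bar.

send_rows(xyz=[[0,-0.09,0],[-0.01,-0.18,0],[-0.02,-0.27,0],[-0.02,-0.36,0],[-0.03,-0.45,0],[-0.04,-0.54,0],[-0.04,-0.63,0],[-0.05,-0.72,0],[-0.06,-0.83,0],[-0.06,-0.94,0]], delta_rot=[[0,0,-0.02],[0,0,-0.04],[0,0,-0.06],[0,0,-0.08],[0,0,-0.1],[0,0,-0.12],[0,0,-0.14],[0,0,-0.16],[0,0,-0.18],[0,0,-0.208]], gripper=[1,1,1,1,1,1,1,1,1,1])

```text
time_s: 7.15
ee_pos: [0.5227, 0.1155, 0.2913]
tool_rot: [-3.099, 0.516, -0.0]
contact_force: [0.0, -0.3, 0.6]
grip_width: 0.0852
```

send_rows(xyz=[[0,-0.09,0],[-0.01,-0.18,0],[-0.02,-0.27,0],[-0.02,-0.36,0],[-0.03,-0.45,0],[-0.04,-0.54,0],[-0.04,-0.63,0],[-0.05,-0.72,0],[-0.06,-0.83,0],[-0.06,-0.94,0]], delta_rot=[[0,0,-0.02],[0,0,-0.04],[0,0,-0.06],[0,0,-0.08],[0,0,-0.1],[0,0,-0.12],[0,0,-0.14],[0,0,-0.16],[0,0,-0.18],[0,0,-0.208]], gripper=[1,1,1,1,1,1,1,1,1,1])

```text
time_s: 7.98
ee_pos: [0.5167, 0.0216, 0.2913]
tool_rot: [-2.974, 1.013, -0.0]
contact_force: [-0.2, 0.2, 0.1]
grip_width: 0.0855
```

send_rows(xyz=[[0,-0.09,0],[-0.01,-0.18,0],[-0.02,-0.27,0],[-0.02,-0.36,0],[-0.03,-0.45,0],[-0.04,-0.54,0],[-0.04,-0.63,0],[-0.05,-0.72,0],[-0.06,-0.83,0],[-0.06,-0.94,0]], delta_rot=[[0,0,-0.02],[0,0,-0.04],[0,0,-0.06],[0,0,-0.08],[0,0,-0.1],[0,0,-0.12],[0,0,-0.14],[0,0,-0.16],[0,0,-0.18],[0,0,-0.208]], gripper=[1,1,1,1,1,1,1,1,1,1])

```text
time_s: 8.82
ee_pos: [0.5107, -0.0724, 0.2914]
tool_rot: [-2.769, 1.483, -0.0]
contact_force: [0.7, 0.1, 0.0]
grip_width: 0.0855
```

send_rows(xyz=[[0,-0.09,0],[-0.01,-0.18,0],[-0.02,-0.27,0],[-0.02,-0.36,0],[-0.03,-0.45,0],[-0.04,-0.54,0],[-0.04,-0.63,0],[-0.05,-0.72,0],[-0.06,-0.83,0],[-0.06,-0.94,0]], delta_rot=[[0,0,-0.02],[0,0,-0.04],[0,0,-0.06],[0,0,-0.08],[0,0,-0.1],[0,0,-0.12],[0,0,-0.14],[0,0,-0.16],[0,0,-0.18],[0,0,-0.208]], gripper=[1,1,1,1,1,1,1,1,1,1])

```text
time_s: 9.65
ee_pos: [0.5047, -0.1664, 0.2914]
tool_rot: [-2.491, 1.914, -0.0]
contact_force: [0.2, 0.2, -0.7]
grip_width: 0.0854
```

send_rows(xyz=[[0,-0.09,0],[-0.01,-0.18,0],[-0.02,-0.27,0],[-0.02,-0.36,0],[-0.03,-0.45,0],[-0.04,-0.54,0],[-0.04,-0.63,0],[-0.05,-0.72,0],[-0.06,-0.83,0],[-0.06,-0.94,0]], delta_rot=[[0,0,-0.02],[0,0,-0.04],[0,0,-0.06],[0,0,-0.08],[0,0,-0.1],[0,0,-0.12],[0,0,-0.14],[0,0,-0.16],[0,0,-0.18],[0,0,-0.208]], gripper=[0.35,0.35,0.35,0.35,0.35,0.35,0.35,0.35,0.35,0.35])

```text
time_s: 10.48
ee_pos: [0.4987, -0.2604, 0.2914]
tool_rot: [-2.147, 2.294, -0.0]
contact_force: [-0.1, 0.6, 0.4]
grip_width: 0.0301
```

```bash
python3 - <<'E'
from h import *
np.set_printoptions(precision=4,suppress=True)
st=ctrl.get_state();print(st['time_s'],st['ee_pos'],st['tool_rot'],st['q'],st['grip_width'])
im=snap('wrist','w_scan')
for q,z in [('bay_1',.035),('hood_bar',.062),('start_top',.03),('hood_hinge',.022),('scanner',0)]:
    for r in ctrl.tip_of('wrist',q)[:3]: print(q,round(r['score'],2),np.round(r['pixel']),onz('wrist',r['pixel'],z,st))
E
```

```text
10.4833 [ 0.4987 -0.2604  0.2914] [-2.1466  2.2938 -0.0001] [-0.1334  0.1398 -0.1441  0.     -1.2868  0.0671] 0.030114443615925367
hood_bar 0.95 [185. 319.] [ 0.4197 -0.216   0.062 ]
start_top 0.8 [ 39. 258.] [ 0.4852 -0.3923  0.03  ]
hood_hinge 0.15 [288. 324.] [ 0.4038 -0.0279  0.022 ]
scanner 0.71 [170. 225.] [ 0.543  -0.2267  0.    ]
```

View pics/w_scan.png

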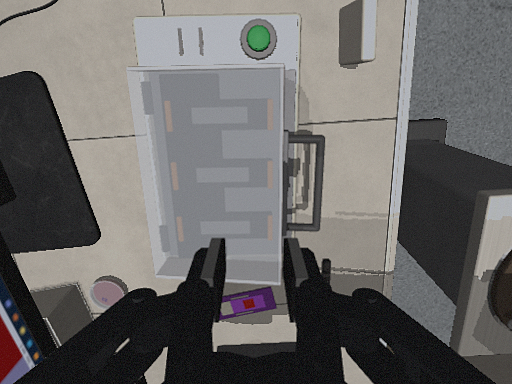

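The wrist view shows the scanner from above: bar at (185,319), button at (39,258), orange lips at columns about 270 (front) and 170-180 (rear), rows 114, 175 and 228. Next I'll triangulate the bar height and fit the scanner pose from the lips and button.

```bash
python3 - <<'E'
from h import *
from scipy.optimize import least_squares
np.set_printoptions(precision=4,suppress=True)
st=ctrl.get_state()
def tri(obs):
    A=np.zeros((3,3));b=np.zeros(3)
    for cam,px in obs:
        o,d=ray(cam,px,st);d/=np.linalg.norm(d);M=np.eye(3)-np.outer(d,d);A+=M;b+=M@o
    return np.linalg.solve(A,b)
print('bar',tri([('wrist',(185,319)),('scene',(269,266)),('top',(231,341))]),tri([('wrist',(185,319)),('top',(231,341))]),tri([('wrist',(185,319)),('scene',(269,266))]))
lips=[(113,270),(174,269),(227,269),(115,168),(176,174),(228,180)]
L=np.array([onz('wrist',p,.039,st) for p in lips]);print(L)
print('deck corners',onz('wrist',(15,134),.02,st),onz('wrist',(13,300),.02,st))
loc=np.array([[-.061,-.078],[-.061,0],[-.061,.078],[.061,-.078],[.061,0],[.061,.078]])
def f(v):
    c,s=np.cos(v[2]),np.sin(v[2]);return (L[:,:2]-(loc@np.array([[c,s],[-s,c]])+v[:2])).ravel()
r=least_squares(f,[.54,-.23,-.06]);print(r.x,np.degrees(r.x[2]),r.fun.reshape(-1,2))
E
```

```text
bar [ 0.4278 -0.2271  0.097 ] [ 0.4227 -0.2245  0.0874] [ 0.4313 -0.2365  0.1201]
[[ 0.4763 -0.3052  0.039 ]
 [ 0.4814 -0.2264  0.039 ]
 [ 0.4852 -0.1488  0.039 ]
 [ 0.6033 -0.3112  0.039 ]
 [ 0.6076 -0.2319  0.039 ]
 [ 0.6106 -0.1553  0.039 ]]
deck corners [ 0.6314 -0.4282  0.02  ] [ 0.4343 -0.4171  0.02  ]
[ 0.5441 -0.2298 -0.0497] -2.846137422731192 [[-0.003  -0.0006]
 [-0.0017  0.0004]
 [-0.0018  0.0001]
 [ 0.0022 -0.0004]
 [ 0.0026  0.001 ]
 [ 0.0017 -0.0004]]
```

send_rows(xyz=[[-0.1,0.04,-0.08],[-0.2,0.08,-0.16],[-0.3,0.12,-0.24],[-0.4,0.16,-0.32],[-0.5,0.2,-0.4],[-0.6,0.24,-0.5],[-0.7,0.28,-0.6],[-0.78,0.32,-0.7],[-0.78,0.36,-0.8],[-0.78,0.36,-0.9]], delta_rot=[[0,0,0.002],[0,0,0.004],[0,0,0.006],[0,0,0.006],[0,0,0.006],[0,0,0.006],[0,0,0.006],[0,0,0.006],[0,0,0.006],[0,0,0.006]], gripper=[0.42,0.42,0.42,0.42,0.42,0.42,0.42,0.42,0.42,0.42])

```text
time_s: 11.62
ee_pos: [0.4211, -0.2228, 0.2012]
tool_rot: [-2.161, 2.279, -0.002]
contact_force: [0.9, 0.3, 0.2]
grip_width: 0.0361
```

```bash
python3 - <<'E'
from h import *
np.set_printoptions(precision=4,suppress=True)
im=None
for i in range(1):
    st=ctrl.get_state();im=snap('wrist','w_bar')
print(st['ee_pos'],st['tool_rot'],st['grip_width'])
for r in ctrl.tip_of('wrist','hood_bar')[:2]:
    print(r)
    for z in(.062,.075,.09,.1): print(onz('wrist',r['pixel'],z,st))
E
```

```text
[ 0.4211 -0.2228  0.2012] [-2.1614  2.2786 -0.0016] 0.036098609148164255
{'pixel': [180.9, 249.3], 'score': 0.71}
[ 0.4264 -0.2178  0.062 ]
[ 0.426  -0.2219  0.075 ]
[ 0.4254 -0.2267  0.09  ]
[ 0.4251 -0.2299  0.1   ]
```

View pics/w_bar.png

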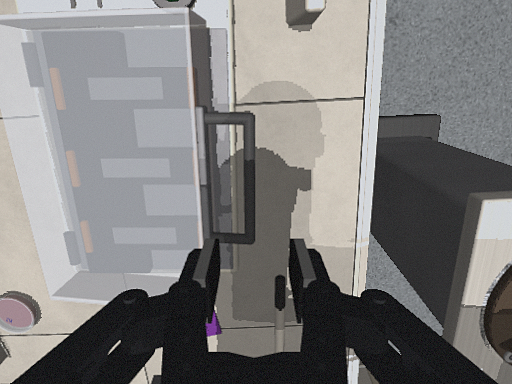

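The closer view shows the bar vertical at column 249, spanning rows about 114 to 243. Its known 110 mm length and the first view's ray fix its height.

```bash
python3 - <<'E'
from h import *
np.set_printoptions(precision=4,suppress=True)
st=ctrl.get_state()
for z in(.06,.07,.08,.09,.1,.11):
    a,b=[onz('wrist',p,z,st) for p in((114,250),(242,249))]
    print(z,np.linalg.norm(a-b),(a+b)/2,'arc x for z:', .636-np.sqrt(.2197**2-(z-.022)**2))
E
```

```text
0.06 0.12830803800597235 [ 0.4253 -0.2161  0.06  ] arc x for z: 0.4196112526030986
0.07 0.12377033289658226 [ 0.425  -0.2193  0.07  ] arc x for z: 0.42160762606846297
0.08 0.11923262778719218 [ 0.4247 -0.2226  0.08  ] arc x for z: 0.4240941482639047
0.09 0.11469492267780208 [ 0.4244 -0.2258  0.09  ] arc x for z: 0.42708832009674524
0.1 0.11015721756841197 [ 0.4241 -0.229   0.1   ] arc x for z: 0.4306123421429613
0.11 0.1056195124590219 [ 0.4238 -0.2323  0.11  ] arc x for z: 0.4346940388364021
```

send_rows(xyz=[[0.02,0,-0.1],[0.04,0,-0.2],[0.04,0,-0.3],[0.04,0,-0.4],[0.04,0,-0.5],[0.04,0,-0.55],[0.04,0,-0.6],[0.04,0,-0.65],[0.04,0,-0.7],[0.04,0,-0.7]], delta_rot=[[0,0,0],[0,0,0],[0,0,0],[0,0,0],[0,0,0],[0,0,0],[0,0,0],[0,0,0],[0,0,0],[0,0,0]], gripper=[0.42,0.42,0.42,0.42,0.42,0.42,0.42,0.42,0.42,0.42])

```text
time_s: 12.55
ee_pos: [0.4244, -0.2234, 0.1305]
tool_rot: [2.16, -2.28, -0.001]
contact_force: [0.5, -0.8, -0.2]
grip_width: 0.036
```

send_rows(xyz=[[0,0,-0.06],[0,0,-0.12],[0,0,-0.18],[0,0,-0.24],[0,0,-0.3],[0,0,-0.36],[0,0,-0.42],[0,0,-0.48],[0,0,-0.54],[0,0,-0.6]], delta_rot=[[0,0,0],[0,0,0],[0,0,0],[0,0,0],[0,0,0],[0,0,0],[0,0,0],[0,0,0],[0,0,0],[0,0,0]], gripper=[0.42,0.42,0.42,0.42,0.42,0.42,0.42,0.42,0.42,0.42])

```text
time_s: 13.38
ee_pos: [0.4249, -0.2235, 0.0707]
tool_rot: [2.161, -2.28, -0.0]
contact_force: [0.6, -0.5, 0.7]
grip_width: 0.0358
```

send_rows(xyz=[[0,0,0],[0,0,0],[0,0,0],[0,0,0],[0,0,0],[0,0,0],[0,0,0],[0,0,0],[0,0,0],[0,0,0]], delta_rot=[[0,0,0],[0,0,0],[0,0,0],[0,0,0],[0,0,0],[0,0,0],[0,0,0],[0,0,0],[0,0,0],[0,0,0]], gripper=[0,0,0,0,0,0,0,0,0,0], squeeze=40)

```text
time_s: 14.22
ee_pos: [0.4255, -0.2235, 0.0715]
tool_rot: [-2.161, 2.28, -0.002]
contact_force: [5.3, -1.8, -5.5]
grip_width: 0.0082
```

```bash
python3 - <<'E'
from h import *
np.set_printoptions(precision=4,suppress=True)
st=ctrl.get_state();print(st['ee_pos'],st['contact_force'],st['grip_width'],st['wrist_torque'])
H=np.array([.636,.022])
for zb in(st['ee_pos'][2]+.01,st['ee_pos'][2]+.019):
    a0=np.arcsin((zb-.022)/.2197);print(zb,'theta',a0-.183)
    for th in np.arange(a0,1.5+.183+.01,.15): print(round(th-.183,3),np.round(.636-.2197*np.cos(th),4),np.round(.022+.2197*np.sin(th),4))
E
```

```text
[ 0.4255 -0.2235  0.0715] [ 5.344  -1.7645 -5.5189] 0.00823999746165502 [-0.3847 -1.7451  0.0193]
0.0815280299845077 theta 0.09138130119589971
0.091 0.4245 0.0815
0.241 0.4358 0.1125
0.391 0.4516 0.1414
0.541 0.4715 0.1676
0.691 0.4951 0.1905
0.841 0.5218 0.2097
0.991 0.5512 0.2247
1.141 0.5824 0.2351
1.291 0.6149 0.2407
1.441 0.6478 0.2414
0.09052802998450771 theta 0.13420938215837785
0.134 0.4273 0.0905
0.284 0.4398 0.121
0.434 0.4568 0.1492
0.584 0.4778 0.1745
0.734 0.5024 0.1964
0.884 0.53 0.2144
1.034 0.5599 0.2281
1.184 0.5916 0.2372
1.334 0.6242 0.2414
1.484 0.6571 0.2407
```

send_rows(xyz=[[0.01,0,0.04],[0.02,0,0.08],[0.035,0,0.12],[0.05,0,0.16],[0.07,0,0.2],[0.09,0,0.24],[0.11,-0.01,0.285],[0.13,-0.01,0.33],[0.15,-0.01,0.37],[0.17,-0.01,0.405]], delta_rot=[[0,0,0],[0,0,0],[0,0,0],[0,0,0],[0,0,0],[0,0,0],[0,0,0],[0,0,0],[0,0,0],[0,0,0]], gripper=[0,0,0,0,0,0,0,0,0,0], squeeze=50)

```text
time_s: 15.05
ee_pos: [0.4419, -0.2243, 0.1117]
tool_rot: [-2.161, 2.28, 0.0]
contact_force: [3.4, -2.0, -6.3]
grip_width: 0.0082
```

```bash
python3 - <<'E'
from h import *
np.set_printoptions(precision=4,suppress=True)
st=ctrl.get_state();print(st['ee_pos'],st['contact_force'],st['grip_width'],st['wrist_torque'])
im=snap('scene');cv2.imwrite('pics/open1.png',cv2.resize(im[190:330,190:380,::-1],None,fx=3,fy=3))
E
```

```text
[ 0.4419 -0.2243  0.1117] [ 3.4456 -1.9862 -6.2914] 0.008186838164499962 [-0.8295 -0.8816  0.1143]
```

View pics/open1.png

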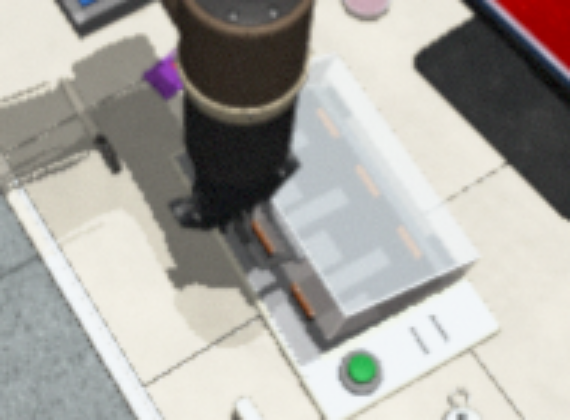

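The hood is rising with the gripper and the forces are low. Continuing along the arc.

send_rows(xyz=[[0.02,0,0.04],[0.04,0,0.08],[0.06,0,0.115],[0.085,0,0.15],[0.11,0,0.19],[0.135,0,0.225],[0.16,-0.01,0.26],[0.19,-0.01,0.295],[0.22,-0.01,0.33],[0.246,-0.01,0.363]], delta_rot=[[0,0,0],[0,0,0],[0,0,0],[0,0,0],[0,0,0],[0,0,0],[0,0,0],[0,0,0],[0,0,0],[0,0,0]], gripper=[0,0,0,0,0,0,0,0,0,0])

```text
time_s: 15.93
ee_pos: [0.4654, -0.2255, 0.1478]
tool_rot: [2.159, -2.279, -0.003]
contact_force: [-2.8, -2.9, -3.5]
grip_width: 0.008
```

send_rows(xyz=[[0.028,0,0.033],[0.056,0,0.066],[0.085,0,0.098],[0.115,0,0.13],[0.146,-0.01,0.161],[0.178,-0.01,0.191],[0.21,-0.01,0.221],[0.244,-0.01,0.25],[0.278,-0.02,0.278],[0.313,-0.02,0.306]], delta_rot=[[0,0,0],[0,0,0],[0,0,0],[0,0,0],[0,0,0],[0,0,0],[0,0,0],[0,0,0],[0,0,0],[0,0,0]], gripper=[0,0,0,0,0,0,0,0,0,0])

```text
time_s: 16.77
ee_pos: [0.4957, -0.2271, 0.1791]
tool_rot: [2.159, -2.279, -0.006]
contact_force: [-8.5, 1.4, 3.9]
grip_width: 0.0084
```

send_rows(xyz=[[0.035,0,0.027],[0.07,0,0.053],[0.106,0,0.079],[0.142,0,0.104],[0.179,-0.01,0.128],[0.216,-0.01,0.152],[0.253,-0.01,0.175],[0.291,-0.02,0.197],[0.33,-0.02,0.218],[0.368,-0.02,0.239]], delta_rot=[[0,0,0],[0,0,0],[0,0,0],[0,0,0],[0,0,0],[0,0,0],[0,0,0],[0,0,0],[0,0,0],[0,0,0]], gripper=[0,0,0,0,0,0,0,0,0,0])

```text
time_s: 17.6
ee_pos: [0.5328, -0.229, 0.2045]
tool_rot: [2.16, -2.279, -0.004]
contact_force: [-11.5, 4.6, 11.2]
grip_width: 0.0077
```

```bash
python3 - <<'E'
from h import *
np.set_printoptions(precision=4,suppress=True)
st=ctrl.get_state();print(st['ee_pos'],st['contact_force'],st['grip_width'],st['wrist_torque'])
im=snap('scene');cv2.imwrite('pics/open2.png',cv2.resize(im[130:330,170:400,::-1],None,fx=2.6,fy=2.6))
E
```

```text
[ 0.5328 -0.229   0.2045] [-11.5294   4.5968  11.2004] 0.007677044909913848 [1.6078 4.5453 0.0438]
```

View pics/open2.png

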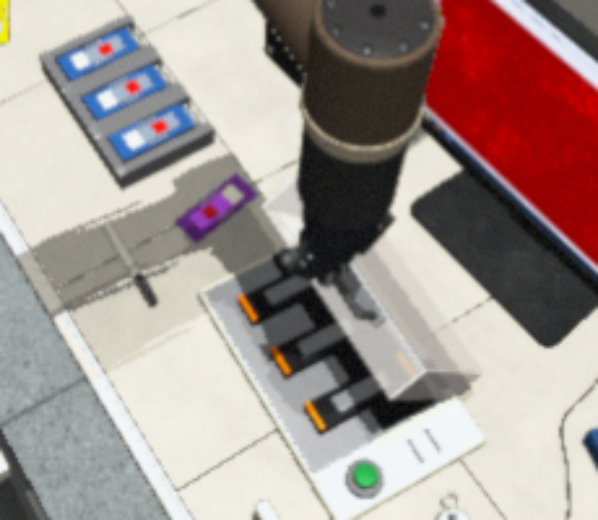

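The hood is about 50 degrees up. The radial force is growing, so I'll widen the arc slightly.

send_rows(xyz=[[0.025,0,0.03],[0.06,0,0.06],[0.1,0,0.08],[0.14,-0.01,0.1],[0.18,-0.01,0.12],[0.22,-0.01,0.138],[0.265,-0.01,0.155],[0.305,-0.02,0.17],[0.35,-0.02,0.185],[0.39,-0.02,0.195]], delta_rot=[[0,0,0],[0,0,0],[0,0,0],[0,0,0],[0,0,0],[0,0,0],[0,0,0],[0,0,0],[0,0,0],[0,0,0]], gripper=[0,0,0,0,0,0,0,0,0,0])

```text
time_s: 18.48
ee_pos: [0.5741, -0.2311, 0.2225]
tool_rot: [-2.161, 2.28, 0.0]
contact_force: [-4.2, 4.2, 0.5]
grip_width: 0.0075
```

send_rows(xyz=[[0.045,0,0.01],[0.09,0,0.02],[0.13,0,0.03],[0.175,-0.01,0.04],[0.22,-0.01,0.05],[0.26,-0.01,0.055],[0.305,-0.01,0.065],[0.35,-0.02,0.07],[0.39,-0.02,0.075],[0.43,-0.02,0.08]], delta_rot=[[0,0,0],[0,0,0],[0,0,0],[0,0,0],[0,0,0],[0,0,0],[0,0,0],[0,0,0],[0,0,0],[0,0,0]], gripper=[0,0,0,0,0,0,0,0,0,0])

```text
time_s: 19.32
ee_pos: [0.6177, -0.2333, 0.2315]
tool_rot: [-2.161, 2.279, -0.003]
contact_force: [-4.0, 2.7, 4.6]
grip_width: 0.0082
```

send_rows(xyz=[[0.04,0,0.005],[0.08,0,0.01],[0.12,-0.01,0.01],[0.16,-0.01,0.01],[0.2,-0.01,0.01],[0.24,-0.01,0.01],[0.28,-0.02,0.01],[0.32,-0.02,0.01],[0.36,-0.02,0.005],[0.39,-0.02,0]], delta_rot=[[0,0,0],[0,0,0],[0,0,0],[0,0,0],[0,0,0],[0,0,0],[0,0,0],[0,0,0],[0,0,0],[0,0,0]], gripper=[0,0,0,0,0,0,0,0,0,0])

```text
time_s: 20.15
ee_pos: [0.6565, -0.2353, 0.2303]
tool_rot: [-2.161, 2.279, -0.001]
contact_force: [-0.7, 3.2, 5.1]
grip_width: 0.0074
```

send_rows(xyz=[[0.01,0,0],[0.02,0,0],[0.03,0,0],[0.04,0,0],[0.05,0,0],[0.05,0,0],[0.05,0,0],[0.05,0,0],[0.05,0,0],[0.05,0,0]], delta_rot=[[0,0,0],[0,0,0],[0,0,0],[0,0,0],[0,0,0],[0,0,0],[0,0,0],[0,0,0],[0,0,0],[0,0,0]], gripper=[0,0,0,0,0,0,0,0,0,0])

```text
time_s: 20.98
ee_pos: [0.6599, -0.2355, 0.23]
tool_rot: [2.16, -2.28, -0.002]
contact_force: [-3.8, 4.3, 3.4]
grip_width: 0.0075
```

send_rows(xyz=[[0.01,0,0],[0.02,0,0],[0.03,0,0],[0.04,0,0],[0.05,0,0],[0.06,0,0],[0.06,0,0],[0.06,0,0],[0.06,0,0],[0.06,0,0]], delta_rot=[[0,0,0],[0,0,0],[0,0,0],[0,0,0],[0,0,0],[0,0,0],[0,0,0],[0,0,0],[0,0,0],[0,0,0]], gripper=[0,0,0,0,0,0,0,0,0,0])

```text
time_s: 21.82
ee_pos: [0.6601, -0.2355, 0.2299]
tool_rot: [2.154, -2.276, -0.014]
contact_force: [-23.5, 7.2, 14.6]
grip_width: 0.0072
```

The hood is at its stop: x no longer moves and the force has risen to 23 N. Backing off, releasing, and returning to the tray.

send_rows(xyz=[[-0.03,0,0],[-0.06,0,0],[-0.06,0,0],[-0.06,0,0],[-0.06,0,0],[-0.06,0,0],[-0.06,0,0.2],[-0.06,0,0.4],[-0.06,0,0.6],[-0.06,0,0.7]], delta_rot=[[0,0,0],[0,0,0],[0,0,0],[0,0,0],[0,0,0],[0,0,0],[0,0,0],[0,0,0],[0,0,0],[0,0,0]], gripper=[0,0,0.4,0.4,0.4,0.4,0.4,0.4,0.4,0.4])

```text
time_s: 22.65
ee_pos: [0.6615, -0.236, 0.3027]
tool_rot: [-2.16, 2.279, -0.005]
contact_force: [-0.7, 0.5, 0.2]
grip_width: 0.0339
```

send_rows(xyz=[[-0.05,0,0],[-0.1,0.1,0],[-0.13,0.2,0],[-0.16,0.3,0],[-0.2,0.4,0],[-0.22,0.5,0],[-0.24,0.6,0],[-0.26,0.7,0],[-0.28,0.8,0],[-0.3,0.9,0]], delta_rot=[[0,0,0.025],[0,0,0.05],[0,0,0.075],[0,0,0.1],[0,0,0.125],[0,0,0.15],[0,0,0.175],[0,0,0.2],[0,0,0.225],[0,0,0.256]], gripper=[0.4,0.4,0.4,0.4,0.4,0,0,0,0,0])

```text
time_s: 23.48
ee_pos: [0.6304, -0.1443, 0.3001]
tool_rot: [-2.576, 1.798, -0.0]
contact_force: [0.5, -0.1, -0.8]
grip_width: -0.0002
```

send_rows(xyz=[[-0.02,0.1,0],[-0.04,0.2,0],[-0.06,0.3,0],[-0.08,0.4,0],[-0.1,0.5,0],[-0.12,0.6,0],[-0.14,0.7,0],[-0.16,0.8,0],[-0.18,0.9,0],[-0.2,0.95,0]], delta_rot=[[0,0,0.025],[0,0,0.05],[0,0,0.075],[0,0,0.1],[0,0,0.125],[0,0,0.15],[0,0,0.175],[0,0,0.2],[0,0,0.225],[0,0,0.256]], gripper=[0,0,0,0,0,0,0,0,0,0])

```text
time_s: 24.32
ee_pos: [0.6104, -0.049, 0.3001]
tool_rot: [-2.884, 1.246, -0.0]
contact_force: [-0.3, 0.4, -0.3]
grip_width: 0.0001
```

send_rows(xyz=[[-0.02,0.1,-0.05],[-0.04,0.2,-0.1],[-0.06,0.3,-0.15],[-0.08,0.4,-0.2],[-0.1,0.5,-0.25],[-0.12,0.6,-0.3],[-0.14,0.7,-0.35],[-0.16,0.8,-0.4],[-0.18,0.9,-0.45],[-0.2,0.95,-0.5]], delta_rot=[[0,0,0.025],[0,0,0.05],[0,0,0.075],[0,0,0.1],[0,0,0.125],[0,0,0.15],[0,0,0.175],[0,0,0.2],[0,0,0.225],[0,0,0.256]], gripper=[0,0,0,0,0,0,0,0,0,0])

```text
time_s: 25.15
ee_pos: [0.5904, 0.046, 0.2496]
tool_rot: [-3.074, 0.645, -0.0]
contact_force: [0.2, 0.6, 0.1]
grip_width: 0.0003
```

send_rows(xyz=[[-0.02,0.1,-0.1],[-0.04,0.2,-0.2],[-0.06,0.3,-0.3],[-0.08,0.4,-0.4],[-0.1,0.5,-0.5],[-0.12,0.6,-0.6],[-0.14,0.7,-0.7],[-0.16,0.8,-0.8],[-0.18,0.9,-0.9],[-0.2,0.93,-0.95]], delta_rot=[[0,0,0.025],[0,0,0.05],[0,0,0.075],[0,0,0.1],[0,0,0.125],[0,0,0.15],[0,0,0.175],[0,0,0.2],[0,0,0.225],[0,0,0.256]], gripper=[0,0,0,0,0,0,0,0,0,0])

```text
time_s: 25.98
ee_pos: [0.5699, 0.139, 0.1532]
tool_rot: [3.141, -0.018, -0.002]
contact_force: [0.2, -0.9, -0.6]
grip_width: -0.0003
```

```bash
python3 - <<'E'
from h import *
np.set_printoptions(precision=4,suppress=True)
st=ctrl.get_state();print(st['time_s'],st['ee_pos'],st['tool_rot'],st['contact_force'],st['grip_width'])
im=snap('top')
for r in ctrl.tip_of('top','hood_bar')[:2]: print(r,onz('top',r['pixel'],.24))
for q in('carrier_0_centre','carrier_1_centre','carrier_2_centre'):
    for r in ctrl.tip_of('top',q)[:2]: print(q,round(r['score'],2),onz('top',r['pixel'],.034))
E
```

```text
25.9833 [0.5699 0.139  0.1532] [ 3.141  -0.0184 -0.0021] [ 0.2412 -0.871  -0.5965] -0.00031649143190237716
{'pixel': [140.4, 357.0], 'score': 0.82} [ 0.6581 -0.238   0.24  ]
{'pixel': [236.9, 268.3], 'score': 0.45} [ 0.392  -0.0032  0.24  ]
carrier_0_centre 0.85 [0.5172 0.2912 0.034 ]
carrier_1_centre 0.95 [0.5096 0.218  0.034 ]
carrier_1_centre 0.93 [0.5258 0.0138 0.034 ]
carrier_2_centre 0.79 [0.5199 0.1404 0.034 ]
```

Hood bar reads (0.658, -0.238), so it stayed open. Pressing carrier 2's far end.

send_rows(xyz=[[-0.02,0,-0.12],[-0.05,0,-0.24],[-0.05,0,-0.36],[-0.05,0,-0.48],[-0.05,0,-0.6],[-0.05,0,-0.7],[-0.05,0,-0.8],[-0.05,0,-0.9],[-0.05,0,-1.0],[-0.05,0,-1.0]], delta_rot=[[0,0,0],[0,0,0],[0,0,0],[0,0,0],[0,0,0],[0,0,0],[0,0,0],[0,0,0],[0,0,0],[0,0,0]], gripper=[0,0,0,0,0,0,0,0,0,0])

```text
time_s: 27.07
ee_pos: [0.5645, 0.137, 0.0529]
tool_rot: [3.14, -0.026, -0.004]
contact_force: [-0.0, -0.6, -0.9]
grip_width: 0.0003
```

send_rows(xyz=[[0,0,-0.03],[0,0,-0.06],[0,0,-0.09],[0,0,-0.12],[0,0,-0.15],[0,0,-0.18],[0,0,-0.2],[0,0,-0.22],[0,0,-0.24],[0,0,-0.25]], delta_rot=[[0,0,0],[0,0,0],[0,0,0],[0,0,0],[0,0,0],[0,0,0],[0,0,0],[0,0,0],[0,0,0],[0,0,0]], gripper=[0,0,0,0,0,0,0,0,0,0])

```text
time_s: 27.9
ee_pos: [0.5666, 0.1378, 0.0305]
tool_rot: [-3.141, 0.025, -0.003]
contact_force: [3.5, -0.8, 3.3]
grip_width: 0.0004
```

send_rows(xyz=[[0,0,-0.01],[0,0,-0.02],[0,0,-0.03],[0,0,-0.04],[0,0,-0.04],[0,0,-0.05],[0,0,-0.05],[0,0,-0.05],[0,0,-0.05],[0,0,-0.05]], delta_rot=[[0,0,0],[0,0,0],[0,0,0],[0,0,0],[0,0,0],[0,0,0],[0,0,0],[0,0,0],[0,0,0],[0,0,0]], gripper=[0,0,0,0,0,0,0,0,0,0])

```text
time_s: 28.73
ee_pos: [0.5664, 0.138, 0.0265]
tool_rot: [-3.141, 0.024, -0.003]
contact_force: [1.5, 0.2, 13.8]
grip_width: 0.0002
```

```bash
python3 - <<'E'
from h import *
st=ctrl.get_state();print(st['ee_pos'],st['contact_force'])
im=snap('scene');cv2.imwrite('pics/press.png',cv2.resize(im[120:240,170:300,::-1],None,fx=4,fy=4,interpolation=2))
E
```

```text
[0.56637755 0.13796001 0.026455  ] [ 1.54495664  0.23138473 13.80461255]
```

View pics/press.png

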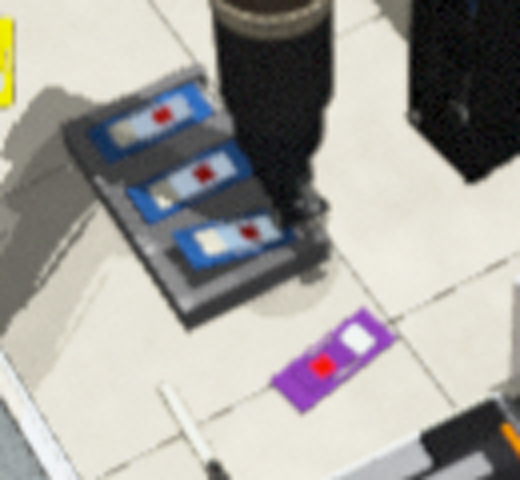

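Carrier 2 is tipped, near end up, and firmly at the stop (14 N). Same for the middle and left carriers.

send_rows(xyz=[[0,0,0.2],[0,0,0.5],[0,0.2,0.5],[0,0.4,0.5],[0,0.6,0.5],[0,0.78,0.5],[0,0.78,0.4],[0,0.78,0.3],[0,0.78,0.2],[0,0.78,0.16]], delta_rot=[[0,0,0],[0,0,0],[0,0,0],[0,0,0],[0,0,0],[0,0,0],[0,0,0],[0,0,0],[0,0,0],[0,0,0]], gripper=[0,0,0,0,0,0,0,0,0,0])

```text
time_s: 29.62
ee_pos: [0.5639, 0.2142, 0.0385]
tool_rot: [3.139, -0.026, -0.006]
contact_force: [1.5, 0.1, 0.4]
grip_width: 0.0001
```

send_rows(xyz=[[0,0,-0.02],[0,0,-0.04],[0,0,-0.06],[0,0,-0.08],[0,0,-0.1],[0,0,-0.12],[0,0,-0.14],[0,0,-0.15],[0,0,-0.16],[0,0,-0.16]], delta_rot=[[0,0,0],[0,0,0],[0,0,0],[0,0,0],[0,0,0],[0,0,0],[0,0,0],[0,0,0],[0,0,0],[0,0,0]], gripper=[0,0,0,0,0,0,0,0,0,0])

```text
time_s: 30.45
ee_pos: [0.5667, 0.2161, 0.0266]
tool_rot: [-3.141, 0.024, -0.004]
contact_force: [2.2, -2.3, 11.5]
grip_width: 0.0
```

send_rows(xyz=[[0,0,0.2],[0,0,0.5],[0,0.2,0.5],[0,0.4,0.5],[0,0.6,0.5],[0,0.77,0.5],[0,0.77,0.4],[0,0.77,0.3],[0,0.77,0.2],[0,0.77,0.16]], delta_rot=[[0,0,0],[0,0,0],[0,0,0],[0,0,0],[0,0,0],[0,0,0],[0,0,0],[0,0,0],[0,0,0],[0,0,0]], gripper=[0,0,0,0,0,0,0,0,0,0])

```text
time_s: 31.28
ee_pos: [0.5641, 0.2912, 0.0382]
tool_rot: [3.139, -0.026, -0.005]
contact_force: [0.3, 0.0, -0.6]
grip_width: -0.0001
```

send_rows(xyz=[[0,0,-0.02],[0,0,-0.04],[0,0,-0.06],[0,0,-0.08],[0,0,-0.1],[0,0,-0.12],[0,0,-0.14],[0,0,-0.15],[0,0,-0.16],[0,0,-0.16]], delta_rot=[[0,0,0],[0,0,0],[0,0,0],[0,0,0],[0,0,0],[0,0,0],[0,0,0],[0,0,0],[0,0,0],[0,0,0]], gripper=[0,0,0,0,0,0,0,0,0,0])

```text
time_s: 32.12
ee_pos: [0.5667, 0.293, 0.0268]
tool_rot: [-3.141, 0.024, -0.004]
contact_force: [1.9, -2.9, 12.9]
grip_width: 0.0002
```

send_rows(xyz=[[0,0,0.2],[0,0,0.5],[-0.03,-0.1,0.7],[-0.08,-0.2,0.8],[-0.13,-0.3,0.9],[-0.18,-0.4,1.0],[-0.23,-0.5,1.0],[-0.28,-0.6,1.0],[-0.33,-0.7,1.0],[-0.36,-0.78,1.0]], delta_rot=[[0,0,0],[0,0,0],[0,0,0],[0,0,0],[0,0,0],[0,0,0],[0,0,0],[0,0,0],[0,0,0],[0,0,0]], gripper=[0,0,0,0,0,0.73,0.73,0.73,0.73,0.73])

```text
time_s: 32.95
ee_pos: [0.5282, 0.2129, 0.1242]
tool_rot: [3.14, -0.026, -0.003]
contact_force: [-0.2, 1.5, -0.3]
grip_width: 0.0607
```

```bash
python3 - <<'E'
from h import *
np.set_printoptions(precision=4,suppress=True)
st=ctrl.get_state();print(st['ee_pos'],st['tool_rot'],st['grip_width'])
im=snap('wrist','w_tip')
for q in('carrier_0_centre','carrier_1_centre','carrier_2_centre'):
    for r in ctrl.tip_of('wrist',q)[:3]: print(q,round(r['score'],2),np.round(r['pixel']),onz('wrist',r['pixel'],.038,st))
# expected outline of tipped carriers
def car(y):
    out=[]
    for u,v in((-.055,.022),(-.055,-.022),(.055,-.022),(.055,.022)):
        x,z=-.015+u,.010;c,s=np.cos(.35),np.sin(.35)
        out.append(proj('wrist',[.5325+x*c+z*s,y+v,.026-x*s+z*c],st))
    return np.array(out)
o=im[:,:,::-1].copy()
for y in(.2935,.2155,.1375): cv2.polylines(o,[np.round(car(y)[:,::-1]).astype(int).reshape(-1,1,2)],True,(0,255,0),1)
cv2.imwrite('pics/w_tip.png',cv2.resize(o[:260,90:430],None,fx=2.3,fy=2.3,interpolation=2))
E
```

```text
[0.5282 0.2129 0.1242] [ 3.1405 -0.0259 -0.0025] 0.06071044985903855
carrier_0_centre 0.92 [205. 154.] [0.5216 0.2928 0.038 ]
carrier_0_centre 0.69 [276.  10.] [0.457  0.4285 0.038 ]
carrier_1_centre 0.7 [201. 252.] [0.5233 0.2151 0.038 ]
carrier_1_centre 0.62 [166. 484.] [0.5493 0.0362 0.038 ]
carrier_2_centre 0.94 [206. 349.] [0.5175 0.1377 0.038 ]
```

View pics/w_tip.png

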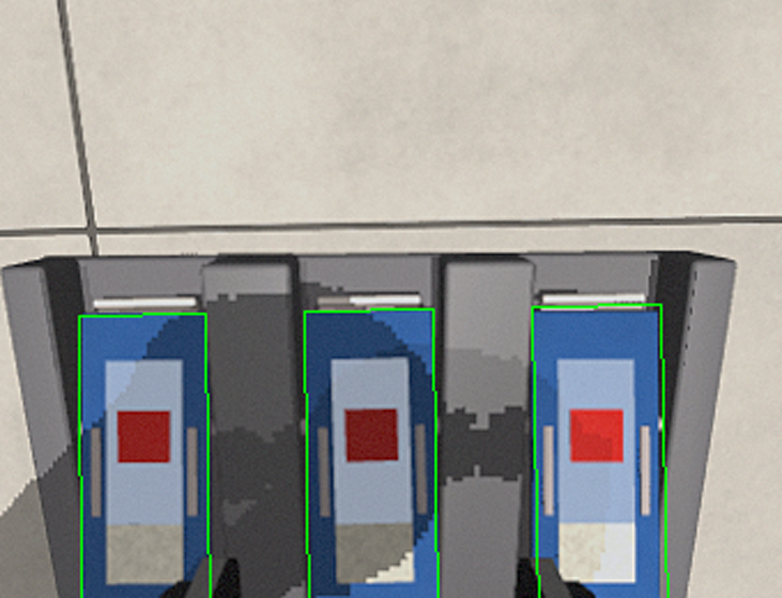

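The projected outlines of the fully tipped carriers match the picture within about 1 mm, so all three are tipped. Grasping carrier 2 (right column in the crop), with the tool tilted normal to the plate.

send_rows(xyz=[[-0.05,-0.1,0],[-0.1,-0.2,0],[-0.15,-0.3,0],[-0.2,-0.4,0],[-0.25,-0.5,-0.1],[-0.3,-0.6,-0.2],[-0.35,-0.7,-0.3],[-0.35,-0.755,-0.36],[-0.35,-0.755,-0.38],[-0.35,-0.755,-0.38]], delta_rot=[[0,0.03,0],[0,0.06,0],[0,0.09,0],[0,0.12,0],[0,0.15,0],[0,0.18,0],[0,0.2,0],[0,0.223,0],[0,0.223,0],[0,0.223,0]], gripper=[0.73,0.73,0.73,0.73,0.73,0.73,0.73,0.73,0.73,0.73])

```text
time_s: 33.98
ee_pos: [0.4949, 0.1389, 0.0857]
tool_rot: [3.089, -0.027, -0.549]
contact_force: [0.3, -0.4, 0.8]
grip_width: 0.0626
```

send_rows(xyz=[[-0.02,0,-0.05],[-0.04,0,-0.1],[-0.06,0,-0.16],[-0.08,0,-0.21],[-0.1,0,-0.26],[-0.12,0,-0.31],[-0.13,0,-0.36],[-0.15,0,-0.39],[-0.155,0,-0.42],[-0.155,0,-0.42]], delta_rot=[[0,0,0],[0,0,0],[0,0,0],[0,0,0],[0,0,0],[0,0,0],[0,0,0],[0,0,0],[0,0,0],[0,0,0]], gripper=[0.73,0.73,0.73,0.73,0.73,0.73,0.73,0.73,0.73,0.73])

```text
time_s: 34.82
ee_pos: [0.4786, 0.1389, 0.0445]
tool_rot: [3.09, -0.025, -0.548]
contact_force: [-0.4, -0.1, -1.0]
grip_width: 0.0624
```

send_rows(xyz=[[0,-0.012,0],[0,-0.012,0],[0,-0.012,0],[0,-0.012,0],[0,-0.012,0],[0,-0.012,0],[0,-0.012,0],[0,-0.012,0],[0,-0.012,0],[0,-0.012,0]], delta_rot=[[0,0,0],[0,0,0],[0,0,0],[0,0,0],[0,0,0],[0,0,0],[0,0,0],[0,0,0],[0,0,0],[0,0,0]], gripper=[0.73,0.73,0,0,0,0,0,0,0,0], squeeze=60)

```text
time_s: 35.65
ee_pos: [0.4792, 0.1378, 0.0452]
tool_rot: [3.091, -0.025, -0.546]
contact_force: [1.0, 0.2, 1.9]
grip_width: 0.0418
```

send_rows(xyz=[[0,0,0.05],[0.01,0,0.1],[0.02,0,0.15],[0.03,0,0.2],[0.05,0,0.3],[0.07,0,0.4],[0.08,0,0.5],[0.08,0,0.6],[0.08,0,0.7],[0.08,0,0.8]], delta_rot=[[0,0,0],[0,0,0],[0,0,0],[0,0,0],[0,0,0],[0,0,0],[0,0,0],[0,0,0],[0,0,0],[0,0,0]], gripper=[0,0,0,0,0,0,0,0,0,0])

```text
time_s: 36.48
ee_pos: [0.487, 0.1379, 0.1263]
tool_rot: [3.091, -0.025, -0.546]
contact_force: [0.3, 0.6, -0.7]
grip_width: 0.042
```

```bash
python3 - <<'E'
from h import *
st=ctrl.get_state();print(st['ee_pos'],st['tool_rot'],st['contact_force'],st['grip_width'])
o=snap('wrist')[:,:,::-1].copy()
cv2.imwrite('pics/w_hold.png',o)
E
```

```text
[0.48704467 0.13786228 0.12631613] [ 3.09103994 -0.02476387 -0.54649671] [ 0.28075536  0.58960246 -0.67987239] 0.04203121324289684
```

View pics/w_hold.png

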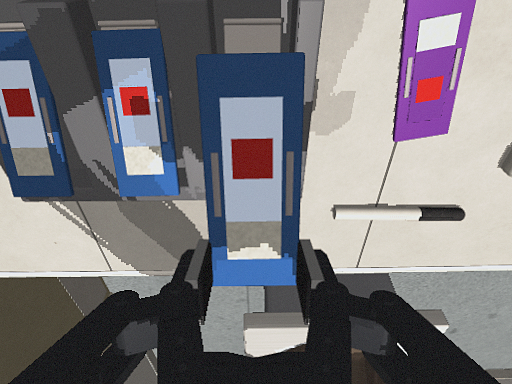

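The carrier is held squarely. Its far end spans (53,197)-(53,304) and its near edge is at row 285. Now I'll fit its pose in the tool frame for an exact placing.

```bash
cat > fit.py <<'E'
from h import *
from scipy.optimize import least_squares
np.set_printoptions(precision=4,suppress=True)
# usage: corners (row,col) FL,FR,NL,NR of top surface -> pose in tool frame
H=np.array(ctrl.camera_params('wrist')['hand_eye']);p=ctrl.camera_params('wrist');K=np.array(p['intrinsics'])
V=np.linalg.inv(H)
def pj(P):
    c=V@np.append(P,1);u=c[:2]/c[2];u=u*(1+p['k1']*(u@u));return np.array([K[1,1]*u[1]+K[1,2],K[0,0]*u[0]+K[0,2]])
def fit(px):
    def pts(v):
        Rm=R.from_euler('zy',[v[4],v[3]]).as_matrix()   # tool x forward, y right, z down
        return [pj(v[:3]+Rm@np.array([a,b,-.0025])) for a,b in((.055,-.022),(.055,.022),(-.055,-.022),(-.055,.022))]
    r=least_squares(lambda v:(np.array(pts(v))-np.array(px)).ravel(),[.04,0,-.01,0,0])
    return r.x,r.fun.reshape(-1,2)
E
python3 - <<'E'
from fit import *
x,f=fit([(54,197),(53,305),(285,211),(285,300)]);print('centre in tool',x[:3],'pitch,yaw deg',np.degrees(x[3:]));print(f)
E
```

```text
centre in tool [ 0.0406 -0.0004 -0.0045] pitch,yaw deg [-1.826  -0.8658]
[[ 0.1818  0.3918]
 [-0.7702 -0.0268]
 [ 0.9384  1.4406]
 [-0.2033 -1.8939]]
```

send_rows(xyz=[[0,-0.05,0.1],[0,-0.1,0.2],[0,-0.15,0.3],[0,-0.2,0.4],[0,-0.26,0.5],[0.02,-0.34,0.5],[0.02,-0.42,0.5],[0.02,-0.5,0.5],[0.02,-0.58,0.5],[0.02,-0.64,0.5]], delta_rot=[[0,-0.03,0],[0,-0.06,0],[0,-0.09,0],[0,-0.12,-0.01],[0,-0.15,-0.01],[0,-0.18,-0.01],[0,-0.2,-0.02],[0,-0.223,-0.022],[0,-0.223,-0.022],[0,-0.223,-0.022]], gripper=[0,0,0,0,0,0,0,0,0,0])

```text
time_s: 37.37
ee_pos: [0.4884, 0.0733, 0.1756]
tool_rot: [-3.134, 0.077, 0.001]
contact_force: [1.1, 0.7, -1.0]
grip_width: 0.0417
```

send_rows(xyz=[[0,-0.1,0],[0.01,-0.2,0],[0.01,-0.3,0],[0.01,-0.4,0],[0.02,-0.5,0],[0.02,-0.6,0],[0.02,-0.7,0],[0.03,-0.8,0],[0.03,-0.9,0],[0.03,-1.0,0]], delta_rot=[[0,0,0],[0,0,0],[0,0,0],[0,0,0],[0,0,0],[0,0,0],[0,0,0],[0,0,0],[0,0,0],[0,0,0]], gripper=[0,0,0,0,0,0,0,0,0,0])

```text
time_s: 38.2
ee_pos: [0.4921, -0.0272, 0.1751]
tool_rot: [-3.135, 0.078, 0.0]
contact_force: [-0.4, 0.2, 0.4]
grip_width: 0.0417
```

send_rows(xyz=[[0,-0.1,0],[0.01,-0.2,0],[0.01,-0.3,0],[0.01,-0.4,0],[0.02,-0.5,0],[0.02,-0.6,0],[0.02,-0.7,0],[0.03,-0.8,0],[0.03,-0.9,0],[0.03,-1.0,0]], delta_rot=[[0,0,0],[0,0,0],[0,0,0],[0,0,0],[0,0,0],[0,0,0],[0,0,0],[0,0,0],[0,0,0],[0,0,0]], gripper=[0,0,0,0,0,0,0,0,0,0])

```text
time_s: 39.03
ee_pos: [0.4951, -0.1272, 0.1751]
tool_rot: [-3.135, 0.078, 0.0]
contact_force: [-0.3, 0.6, -1.1]
grip_width: 0.0419
```

send_rows(xyz=[[0,-0.1,0],[0.01,-0.2,0],[0.01,-0.3,0],[0.01,-0.4,0],[0.02,-0.5,0],[0.02,-0.6,0],[0.02,-0.7,0],[0.03,-0.8,0],[0.03,-0.9,0],[0.03,-1.0,0]], delta_rot=[[0,0,0],[0,0,0],[0,0,0],[0,0,0],[0,0,0],[0,0,0],[0,0,0],[0,0,0],[0,0,0],[0,0,0]], gripper=[0,0,0,0,0,0,0,0,0,0])

```text
time_s: 39.87
ee_pos: [0.4981, -0.2272, 0.1751]
tool_rot: [-3.135, 0.078, 0.0]
contact_force: [0.0, -0.4, -0.7]
grip_width: 0.0421
```

send_rows(xyz=[[0,-0.08,0],[0,-0.16,0],[0,-0.24,0],[0,-0.32,0],[0,-0.4,0],[0,-0.48,0],[0,-0.56,0],[0,-0.64,0],[0,-0.72,0],[0,-0.8,0]], delta_rot=[[0,0,0],[0,0,0],[0,0,0],[0,0,0],[0,0,0],[0,0,0],[0,0,0],[0,0,0],[0,0,0],[0,0,0]], gripper=[0,0,0,0,0,0,0,0,0,0])

```text
time_s: 40.7
ee_pos: [0.4981, -0.307, 0.1751]
tool_rot: [-3.135, 0.078, -0.0]
contact_force: [-0.2, -0.7, -1.3]
grip_width: 0.0418
```

```bash
python3 - <<'E'
from h import *
st=ctrl.get_state();print(st['time_s'],st['ee_pos'],st['tool_rot'],st['contact_force'],st['grip_width'])
o=snap('wrist')[:,:,::-1].copy()
cv2.imwrite('pics/w_place2.png',o)
E
```

```text
40.7 [ 0.49805776 -0.30695832  0.17511839] [-3.13463803e+00  7.81857184e-02 -4.94541827e-05] [-0.18469679 -0.71750548 -1.33433827] 0.04183623964956568
```

View pics/w_place2.png

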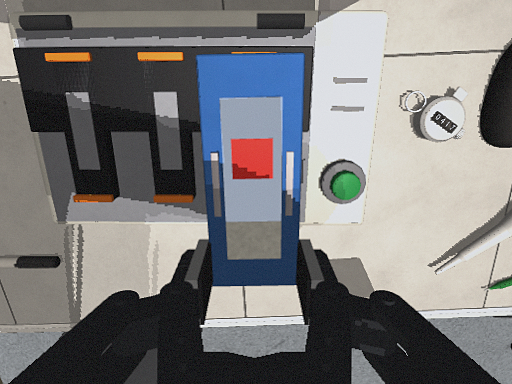

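The view shows bay 0 lips at (57,67) rear and (198,94) front, bay 1 lips at (57,162) and (199,173), and the button at (185,345). The carrier is still square in the grip. Refining the scanner pose from these.

```bash
python3 - <<'E'
from fit import *
st=ctrl.get_state()
im=cv2.imread('pics/w_place2.png');hsv=cv2.cvtColor(im,cv2.COLOR_BGR2HSV)
m=cv2.inRange(hsv,(8,150,90),(22,255,255))
n,l,s,c=cv2.connectedComponentsWithStats(m)
for i in range(1,n):
    if s[i,4]>60: print(s[i],c[i],[onz('wrist',(c[i][1],c[i][0]),z,st)[:2] for z in(.038,.041)])
print('button',onz('wrist',(185,345),.03,st))
L=[];loc=[]
for i in range(1,n):
    if s[i,4]>60 and s[i,2]>35:
        x,y,w,h,_=s[i]
        P=onz('wrist',(c[i][1],c[i][0]),.041,st)[:2];L.append(P)
L=np.array(L)
loc=np.array([[(.062 if p[0]>.54 else -.062),(.078 if p[1]>-.19 else 0 if p[1]>-.27 else -.078)] for p in L])
def f(v):
    c,s=np.cos(v[2]),np.sin(v[2]);return (L-(loc@np.array([[c,s],[-s,c]])+v[:2])).ravel()
r=least_squares(f,[.544,-.23,-.05]);print(r.x,np.degrees(r.x[2]));print(np.c_[loc,r.fun.reshape(-1,2)])
x,ff=fit([(54,197),(54,305),(285,211),(285,300)]);print(x[:3],np.degrees(x[3:]),'centre world',R.from_rotvec(st['tool_rot']).apply(x[:3])+st['ee_pos'])
E
```

```text
[ 44  52  48  10 435] [67.8368 56.6989] [array([ 0.6113, -0.1559]), array([ 0.611 , -0.1576])]
[137  52  47   9 412] [160.0534  55.9903] [array([ 0.6073, -0.234 ]), array([ 0.607 , -0.2348])]
[ 73 194  40   8 270] [ 92.6185 197.9593] [array([ 0.4844, -0.1491]), array([ 0.4855, -0.1509])]
[154 195  39   7 271] [173.     198.0221] [array([ 0.4805, -0.2276]), array([ 0.4816, -0.2285])]
button [ 0.4828 -0.3951  0.03  ]
[ 0.5443 -0.2319 -0.0518] -2.9663099777986175
[[ 0.062   0.078   0.0008 -0.0004]
 [ 0.062   0.      0.0008  0.0003]
 [-0.062   0.078  -0.0009 -0.0001]
 [-0.062   0.     -0.0007  0.0002]]
[ 0.0406 -0.0003 -0.0044] [-1.6708 -0.7893] centre world [ 0.5386 -0.3097  0.1794]
```

send_rows(xyz=[[0.01,0,-0.1],[0.017,0,-0.2],[0.017,0,-0.3],[0.017,0,-0.4],[0.017,0,-0.5],[0.017,0,-0.6],[0.017,0,-0.7],[0.017,0,-0.8],[0.017,0,-0.9],[0.017,0,-1.0]], delta_rot=[[0,0,0],[0,0,0],[0,0,0],[0,0,0],[0,0,0],[0,0,0],[0,0,0],[0,0,0],[0,0,0],[0,0,0]], gripper=[0,0,0,0,0,0,0,0,0,0])

```text
time_s: 41.58
ee_pos: [0.4997, -0.3061, 0.0741]
tool_rot: [-3.135, 0.078, 0.0]
contact_force: [0.0, -0.3, -0.3]
grip_width: 0.0418
```

send_rows(xyz=[[0,0,-0.06],[0,0,-0.12],[0,0,-0.18],[0,0,-0.24],[0,0,-0.28],[0,0,-0.31],[0,0,-0.34],[0,0,-0.37],[0,0,-0.39],[0,0,-0.4]], delta_rot=[[0,0,0],[0,0,0],[0,0,0],[0,0,0],[0,0,0],[0,0,0],[0,0,0],[0,0,0],[0,0,0],[0,0,0]], gripper=[0,0,0,0,0,0,0,0,0,0])

```text
time_s: 42.42
ee_pos: [0.4997, -0.3061, 0.0349]
tool_rot: [-3.135, 0.078, 0.0]
contact_force: [-0.7, 1.3, -1.3]
grip_width: 0.0419
```

send_rows(xyz=[[0,-0.004,-0.005],[0,-0.008,-0.01],[0,-0.008,-0.015],[0,-0.008,-0.02],[0,-0.008,-0.025],[0,-0.008,-0.03],[0,-0.008,-0.035],[0,-0.008,-0.04],[0,-0.008,-0.04],[0,-0.008,-0.04]], delta_rot=[[0,0,0],[0,0,0],[0,0,0],[0,0,0],[0,0,0],[0,0,0],[0,0,0],[0,0,0],[0,0,0],[0,0,0]], gripper=[0,0,0,0,0,0,0,0,0,0])

```text
time_s: 43.25
ee_pos: [0.4997, -0.3069, 0.0311]
tool_rot: [-3.135, 0.078, 0.0]
contact_force: [0.1, 0.0, -0.4]
grip_width: 0.0416
```

send_rows(xyz=[[0,0,-0.005],[0,0,-0.01],[0,0,-0.015],[0,0,-0.02],[0,0,-0.025],[0,0,-0.03],[0,0,-0.03],[0,0,-0.03],[0,0,-0.03],[0,0,-0.03]], delta_rot=[[0,0,0],[0,0,0],[0,0,0],[0,0,0],[0,0,0],[0,0,0],[0,0,0],[0,0,0],[0,0,0],[0,0,0]], gripper=[0,0,0,0,0,0,0,0,0,0])

```text
time_s: 44.08
ee_pos: [0.4998, -0.307, 0.0305]
tool_rot: [-3.135, 0.077, -0.001]
contact_force: [-6.6, 5.5, 20.9]
grip_width: 0.0417
```

Touchdown at TCP z of about 0.031. Release and retreat, then check numerically.

send_rows(xyz=[[0,0,0.01],[0,0,0.02],[0,0,0.02],[0,0,0.02],[0,0,0.02],[0,0,0.02],[0,0,0.02],[0,0,0.2],[0,0,0.4],[0,0,0.7]], delta_rot=[[0,0,0],[0,0,0],[0,0,0],[0,0,0],[0,0,0],[0,0,0],[0,0,0],[0,0,0],[0,0,0],[0,0,0]], gripper=[0,0,0.72,0.72,0.72,0.72,0.72,0.72,0.72,0.72])

```text
time_s: 44.92
ee_pos: [0.4982, -0.3064, 0.0966]
tool_rot: [-3.133, 0.079, 0.007]
contact_force: [-0.0, 0.8, 0.4]
grip_width: 0.0613
```

send_rows(xyz=[[0,0,0.1],[0,0,0.2],[0,0,0.3],[0,0,0.4],[0,0,0.5],[0,0,0.6],[0,0,0.7],[0,0,0.7],[0,0,0.7],[0,0,0.7]], delta_rot=[[0,0,0],[0,0,0],[0,0,0],[0,0,0],[0,0,0],[0,0,0],[0,0,0],[0,0,0],[0,0,0],[0,0,0]], gripper=[0.72,0.72,0.72,0.72,0.72,0.72,0.72,0.72,0.72,0.72])

```text
time_s: 45.75
ee_pos: [0.4995, -0.3068, 0.1676]
tool_rot: [-3.134, 0.079, 0.001]
contact_force: [-0.3, -0.4, -0.4]
grip_width: 0.0615
```

```bash
cat > chk.py <<'E'
from fit import *
SC=np.array([.5443,-.2319]);YW=-.0518
def blue(name,z=.040):
    """blue plates seen by the wrist camera, in the scanner frame"""
    st=ctrl.get_state();im=snap('wrist',name)
    hsv=cv2.cvtColor(im,cv2.COLOR_RGB2HSV);m=cv2.inRange(hsv,(100,120,40),(118,255,255))
    cs,_=cv2.findContours(m,0,1)
    c,s=np.cos(YW),np.sin(YW)
    for q in sorted(cs,key=cv2.contourArea)[::-1][:4]:
        if cv2.contourArea(q)<800: continue
        P=np.array([onz('wrist',(p[1],p[0]),z,st)[:2] for p in q[:,0,:]],np.float32)
        r=cv2.minAreaRect(P);d=np.array(r[0])-SC
        print('plate world',np.array(r[0]),'scanner frame',np.array([c*d[0]+s*d[1],-s*d[0]+c*d[1]]),'size',np.array(r[1]),'ang',round(r[2],2), 'px',cv2.boundingRect(q))
    print(st['time_s'],st['ee_pos'],st['tool_rot'],st['grip_width'])
E
python3 -c "
from chk import *
blue('w_done2')"
```

```text
plate world [ 0.5407 -0.3077] scanner frame [ 0.0004 -0.0759] size [0.0438 0.1099] ang 88.5 px (226, 67, 54, 128)
45.75 [ 0.4995 -0.3068  0.1676] [-3.1342  0.0786  0.0009] 0.061532614348040554
```

```bash
python3 - <<'E'
from chk import *
st=ctrl.get_state();o=cv2.imread('pics/w_done2.png');o=cv2.resize(o[30:230,30:390],None,fx=2.2,fy=2.2,interpolation=2)
def dr(cx,cy,hx,hy,z,col):
    c,s=np.cos(YW),np.sin(YW);pp=[]
    for a,b in((1,1),(1,-1),(-1,-1),(-1,1)):
        x,y=cx+a*hx,cy+b*hy;q=proj('wrist',[SC[0]+c*x-s*y,SC[1]+s*x+c*y,z],st);pp.append([(q[1]-30)*2.2,(q[0]-30)*2.2])
    cv2.polylines(o,[np.round(pp).astype(int).reshape(-1,1,2)],True,col,1)
dr(0,-.078,.055,.022,.04,(0,255,0))
for i in(-.078,0,.078): dr(0,i,.06,.019,.041,(0,0,255))
cv2.imwrite('pics/w_done2o.png',o)
E
```

```text
(no output)
```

View pics/w_done2o.png

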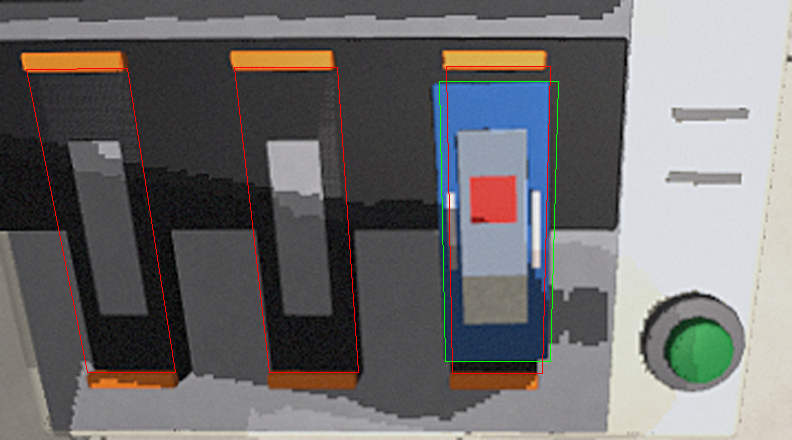

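The picture shows carrier 2 in bay 2, centred between the lips: gaps of 14 and 12 px front and rear, within about 1 mm sideways, about 1 degree turned. The overlay also shows my scanner frame needs +1.2 mm in y. Now carrier 1.

send_rows(xyz=[[0,0.1,0],[0,0.2,0],[0,0.3,0],[0,0.4,0],[0,0.5,0],[0,0.6,0],[0,0.7,0],[0,0.8,0],[0,0.9,0],[0,1.0,0]], delta_rot=[[0,0,0],[0,0,0],[0,0,0],[0,0,0],[0,0,0],[0,0,0],[0,0,0],[0,0,0],[0,0,0],[0,0,0]], gripper=[0.72,0.72,0.72,0.72,0.72,0.72,0.72,0.72,0.72,0.72])

```text
time_s: 46.63
ee_pos: [0.4998, -0.2059, 0.1682]
tool_rot: [-3.135, 0.078, -0.0]
contact_force: [0.3, -0.0, 0.8]
grip_width: 0.0614
```

send_rows(xyz=[[0,0.1,0],[0,0.2,0],[0,0.3,0],[0,0.4,0],[0,0.5,0],[0,0.6,0],[0,0.7,0],[0,0.8,0],[0,0.9,0],[0,1.0,0]], delta_rot=[[0,0,0],[0,0,0],[0,0,0],[0,0,0],[0,0,0],[0,0,0],[0,0,0],[0,0,0],[0,0,0],[0,0,0]], gripper=[0.72,0.72,0.72,0.72,0.72,0.72,0.72,0.72,0.72,0.72])

```text
time_s: 47.47
ee_pos: [0.4997, -0.106, 0.1681]
tool_rot: [-3.135, 0.078, -0.0]
contact_force: [-0.1, -0.1, 0.4]
grip_width: 0.062
```

send_rows(xyz=[[0,0.1,0],[0,0.2,0],[0,0.3,0],[0,0.4,0],[0,0.5,0],[0,0.6,0],[0,0.7,0],[0,0.8,0],[0,0.9,0],[0,1.0,0]], delta_rot=[[0,0,0],[0,0,0],[0,0,0],[0,0,0],[0,0,0],[0,0,0],[0,0,0],[0,0,0],[0,0,0],[0,0,0]], gripper=[0.72,0.72,0.72,0.72,0.72,0.72,0.72,0.72,0.72,0.72])

```text
time_s: 48.3
ee_pos: [0.4997, -0.006, 0.1681]
tool_rot: [-3.135, 0.078, -0.0]
contact_force: [-0.0, 0.8, -0.2]
grip_width: 0.0616
```

send_rows(xyz=[[0,0.1,0],[0,0.2,0],[0,0.3,0],[0,0.4,0],[0,0.5,0],[0,0.6,0],[0,0.7,0],[0,0.8,0],[0,0.9,0],[0,1.0,0]], delta_rot=[[0,0,0],[0,0,0],[0,0,0],[0,0,0],[0,0,0],[0,0,0],[0,0,0],[0,0,0],[0,0,0],[0,0,0]], gripper=[0.72,0.72,0.72,0.72,0.72,0.72,0.72,0.72,0.72,0.72])

```text
time_s: 49.13
ee_pos: [0.4997, 0.094, 0.1681]
tool_rot: [-3.135, 0.078, 0.0]
contact_force: [-0.2, -0.1, 0.6]
grip_width: 0.0613
```

send_rows(xyz=[[0,0.1,0],[0,0.2,0],[0,0.3,0],[0.1,0.4,0],[0.15,0.5,0],[0.2,0.6,0],[0.25,0.7,0],[0.28,0.8,0],[0.28,0.9,0],[0.28,1.0,0]], delta_rot=[[0,0,0],[0,0,0],[0,0,0.01],[0,0,0.01],[0,0,0.02],[0,0,0.022],[0,0,0.022],[0,0,0.022],[0,0,0.022],[0,0,0.022]], gripper=[0.72,0.72,0.72,0.72,0.72,0.72,0.72,0.72,0.72,0.72])

```text
time_s: 49.97
ee_pos: [0.5278, 0.1939, 0.1678]
tool_rot: [-3.136, 0.025, 0.001]
contact_force: [0.2, -0.4, 0.5]
grip_width: 0.0611
```

```bash
python3 - <<'E'
from chk import *
st=ctrl.get_state();print(st['time_s'],st['ee_pos'],st['tool_rot'])
im=snap('wrist','w_c1')
for q in('carrier_0_centre','carrier_1_centre'):
    for r in ctrl.tip_of('wrist',q)[:3]: print(q,round(r['score'],2),np.round(r['pixel']),onz('wrist',r['pixel'],.0395,st))
snap('scene','s_c1')
for r in ctrl.tip_of('scene','carrier_2_centre')[:3]: print(round(r['score'],2),onz('scene',r['pixel'],.0375))
E
```

```text
49.9667 [0.5278 0.1939 0.1678] [-3.1358  0.0248  0.0008]
carrier_0_centre 0.87 [252.  22.] [0.454  0.4309 0.0395]
carrier_0_centre 0.63 [188. 148.] [0.5212 0.2935 0.0395]
carrier_1_centre 0.72 [154. 439.] [0.5488 0.0297 0.0395]
carrier_1_centre 0.64 [184. 232.] [0.5232 0.2154 0.0395]
0.58 [ 0.547  -0.3128  0.0375]
```

send_rows(xyz=[[-0.05,0.03,0],[-0.1,0.06,0],[-0.15,0.09,-0.1],[-0.2,0.12,-0.2],[-0.25,0.15,-0.3],[-0.3,0.18,-0.45],[-0.33,0.21,-0.6],[-0.33,0.213,-0.72],[-0.33,0.213,-0.82],[-0.33,0.213,-0.82]], delta_rot=[[0,0.03,0],[0,0.06,0],[0,0.09,0],[0,0.12,0],[0,0.15,0],[0,0.18,0],[0,0.2,0],[0,0.223,0],[0,0.223,0],[0,0.223,0]], gripper=[0.73,0.73,0.73,0.73,0.73,0.73,0.73,0.73,0.73,0.73])

```text
time_s: 51.05
ee_pos: [0.4939, 0.2134, 0.0837]
tool_rot: [-3.091, 0.028, 0.551]
contact_force: [-0.7, -0.6, 0.0]
grip_width: 0.0624
```

send_rows(xyz=[[-0.02,0,-0.05],[-0.04,0,-0.1],[-0.06,0,-0.16],[-0.08,0,-0.21],[-0.1,0,-0.26],[-0.12,0,-0.31],[-0.13,0,-0.36],[-0.15,0,-0.39],[-0.155,0,-0.42],[-0.155,0,-0.42]], delta_rot=[[0,0,0],[0,0,0],[0,0,0],[0,0,0],[0,0,0],[0,0,0],[0,0,0],[0,0,0],[0,0,0],[0,0,0]], gripper=[0.73,0.73,0.73,0.73,0.73,0.73,0.73,0.73,0.73,0.73])

```text
time_s: 51.88
ee_pos: [0.4789, 0.2142, 0.0435]
tool_rot: [-3.09, 0.025, 0.548]
contact_force: [-0.2, -0.2, -0.5]
grip_width: 0.0622
```

send_rows(xyz=[[0,0.01,0],[0,0.01,0],[0,0.01,0],[0,0.01,0],[0,0.01,0],[0,0.01,0],[0,0.01,0],[0,0.01,0],[0,0.01,0],[0,0.01,0]], delta_rot=[[0,0,0],[0,0,0],[0,0,0],[0,0,0],[0,0,0],[0,0,0],[0,0,0],[0,0,0],[0,0,0],[0,0,0]], gripper=[0.73,0.73,0,0,0,0,0,0,0,0], squeeze=60)

```text
time_s: 52.72
ee_pos: [0.4794, 0.2154, 0.0442]
tool_rot: [-3.09, 0.025, 0.546]
contact_force: [-0.1, 0.3, 2.2]
grip_width: 0.0419
```

send_rows(xyz=[[0,0,0.05],[0.01,0,0.1],[0.02,0,0.15],[0.03,0,0.2],[0.05,0,0.3],[0.07,0,0.4],[0.08,0,0.5],[0.08,0,0.6],[0.08,0,0.7],[0.08,0,0.8]], delta_rot=[[0,0,0],[0,0,0],[0,0,0],[0,0,0],[0,0,0],[0,0,0],[0,0,0],[0,0,0],[0,0,0],[0,0,0]], gripper=[0,0,0,0,0,0,0,0,0,0])

```text
time_s: 53.55
ee_pos: [0.4873, 0.2154, 0.1254]
tool_rot: [-3.09, 0.025, 0.546]
contact_force: [-0.0, 0.3, -1.2]
grip_width: 0.0416
```

```bash
cat > held.py <<'E'
from fit import *
import sys
st=ctrl.get_state();im=snap('wrist',sys.argv[1])
print(st['time_s'],st['ee_pos'],st['tool_rot'],st['contact_force'],st['grip_width'])
hsv=cv2.cvtColor(im,cv2.COLOR_RGB2HSV);m=cv2.inRange(hsv,(100,110,30),(120,255,255))
def edge(row,lo,hi):
    c=np.where(m[row,lo:hi])[0]+lo;return (c.min(),c.max()) if len(c) else None
for r in(40,48,56,60,75,90,150,200,230,270,283,290): print(r,edge(r,192,322))
col=m[:,235:265].any(1);print('rows',np.where(m[:,200])[0][:1],np.where(m[:,250])[0][[0,-1]])
E
python3 held.py w_hold1
```

```text
53.55 [0.4873 0.2154 0.1254] [-3.09    0.0254  0.5464] [-0.0437  0.342  -1.1732] 0.041603017868941355
40 None
48 None
56 (np.int64(198), np.int64(307))
60 (np.int64(198), np.int64(307))
75 (np.int64(199), np.int64(306))
90 (np.int64(200), np.int64(305))
150 (np.int64(204), np.int64(303))
200 (np.int64(207), np.int64(300))
230 (np.int64(209), np.int64(299))
270 (np.int64(212), np.int64(296))
283 (np.int64(212), np.int64(296))
290 None
rows [52] [ 51 285]
```

Carrier 1 is held just as the first one was. Carrying it to bay 1.

send_rows(xyz=[[0,-0.05,0.1],[0,-0.1,0.2],[0,-0.15,0.3],[0,-0.2,0.4],[0,-0.26,0.5],[0.02,-0.34,0.5],[0.02,-0.42,0.5],[0.02,-0.5,0.5],[0.02,-0.58,0.5],[0.02,-0.64,0.5]], delta_rot=[[0,-0.03,0],[0,-0.06,0],[0,-0.09,0],[0,-0.12,-0.01],[0,-0.15,-0.01],[0,-0.18,-0.01],[0,-0.2,-0.02],[0,-0.223,-0.0275],[0,-0.223,-0.0275],[0,-0.223,-0.0275]], gripper=[0,0,0,0,0,0,0,0,0,0])

```text
time_s: 54.43
ee_pos: [0.4886, 0.1507, 0.1746]
tool_rot: [-3.127, 0.088, 0.001]
contact_force: [-0.4, 0.2, -0.7]
grip_width: 0.0419
```

send_rows(xyz=[[0,-0.1,0],[0.01,-0.2,0],[0.01,-0.3,0],[0.01,-0.4,0],[0.02,-0.5,0],[0.02,-0.6,0],[0.02,-0.7,0],[0.03,-0.8,0],[0.03,-0.9,0],[0.03,-1.0,0]], delta_rot=[[0,0,0],[0,0,0],[0,0,0],[0,0,0],[0,0,0],[0,0,0],[0,0,0],[0,0,0],[0,0,0],[0,0,0]], gripper=[0,0,0,0,0,0,0,0,0,0])

```text
time_s: 55.27
ee_pos: [0.4923, 0.0503, 0.1741]
tool_rot: [-3.127, 0.09, -0.0]
contact_force: [-0.1, 0.5, -0.5]
grip_width: 0.0417
```

send_rows(xyz=[[0,-0.1,0],[0.01,-0.2,0],[0.01,-0.3,0],[0.01,-0.4,0],[0.02,-0.5,0],[0.02,-0.6,0],[0.02,-0.7,0],[0.03,-0.8,0],[0.03,-0.9,0],[0.03,-1.0,0]], delta_rot=[[0,0,0],[0,0,0],[0,0,0],[0,0,0],[0,0,0],[0,0,0],[0,0,0],[0,0,0],[0,0,0],[0,0,0]], gripper=[0,0,0,0,0,0,0,0,0,0])

```text
time_s: 56.1
ee_pos: [0.4953, -0.0497, 0.1741]
tool_rot: [-3.127, 0.09, 0.0]
contact_force: [1.1, -0.3, -0.6]
grip_width: 0.0418
```

send_rows(xyz=[[0,-0.1,0],[0.01,-0.2,0],[0.01,-0.3,0],[0.01,-0.4,0],[0.02,-0.5,0],[0.02,-0.6,0],[0.02,-0.7,0],[0.03,-0.8,0],[0.03,-0.9,0],[0.03,-1.0,0]], delta_rot=[[0,0,0],[0,0,0],[0,0,0],[0,0,0],[0,0,0],[0,0,0],[0,0,0],[0,0,0],[0,0,0],[0,0,0]], gripper=[0,0,0,0,0,0,0,0,0,0])

```text
time_s: 56.93
ee_pos: [0.4983, -0.1497, 0.1741]
tool_rot: [-3.127, 0.09, 0.0]
contact_force: [0.5, 0.5, -0.4]
grip_width: 0.0422
```

send_rows(xyz=[[0.01,-0.08,0],[0.02,-0.16,0],[0.03,-0.24,0],[0.04,-0.32,0],[0.05,-0.4,0],[0.054,-0.48,0],[0.054,-0.56,0],[0.054,-0.64,0],[0.054,-0.72,0],[0.054,-0.8,0]], delta_rot=[[0,0,0],[0,0,0],[0,0,0],[0,0,0],[0,0,0],[0,0,0],[0,0,0],[0,0,0],[0,0,0],[0,0,0]], gripper=[0,0,0,0,0,0,0,0,0,0])

```text
time_s: 57.77
ee_pos: [0.5036, -0.2294, 0.1741]
tool_rot: [-3.127, 0.09, -0.0]
contact_force: [0.4, 0.1, 0.1]
grip_width: 0.0418
```

```bash
python3 held.py w_place1
```

```text
57.7667 [ 0.5036 -0.2294  0.1741] [-3.1268  0.0901 -0.0001] [0.3998 0.122  0.0705] 0.04182390911772566
40 None
48 None
56 (np.int64(197), np.int64(307))
60 (np.int64(198), np.int64(307))
75 (np.int64(199), np.int64(321))
90 (np.int64(200), np.int64(321))
150 (np.int64(203), np.int64(320))
200 (np.int64(207), np.int64(300))
230 (np.int64(209), np.int64(299))
270 (np.int64(212), np.int64(296))
283 (np.int64(213), np.int64(296))
290 None
rows [51] [ 51 285]
```

send_rows(xyz=[[0,0,-0.1],[0,0,-0.2],[0,0,-0.3],[0,0,-0.4],[0,0,-0.5],[0,0,-0.6],[0,0,-0.7],[0,0,-0.8],[0,0,-0.9],[0,0,-1.0]], delta_rot=[[0,0,0],[0,0,0],[0,0,0],[0,0,0],[0,0,0],[0,0,0],[0,0,0],[0,0,0],[0,0,0],[0,0,0]], gripper=[0,0,0,0,0,0,0,0,0,0])

```text
time_s: 58.65
ee_pos: [0.5036, -0.2286, 0.0731]
tool_rot: [-3.127, 0.09, 0.0]
contact_force: [0.3, 0.8, -0.7]
grip_width: 0.0421
```

send_rows(xyz=[[0,0,-0.06],[0,0,-0.12],[0,0,-0.18],[0,0,-0.24],[0,0,-0.28],[0,0,-0.31],[0,0,-0.34],[0,0,-0.37],[0,0,-0.4],[0,0,-0.42]], delta_rot=[[0,0,0],[0,0,0],[0,0,0],[0,0,0],[0,0,0],[0,0,0],[0,0,0],[0,0,0],[0,0,0],[0,0,0]], gripper=[0,0,0,0,0,0,0,0,0,0])

```text
time_s: 59.48
ee_pos: [0.5037, -0.2287, 0.0319]
tool_rot: [-3.127, 0.09, -0.0]
contact_force: [0.1, -1.2, -0.1]
grip_width: 0.0421
```

send_rows(xyz=[[0,0,-0.003],[0,0,-0.006],[0,0,-0.009],[0,0,-0.012],[0,0,-0.015],[0,0,-0.018],[0,0,-0.02],[0,0,-0.02],[0,0,-0.02],[0,0,-0.02]], delta_rot=[[0,0,0],[0,0,0],[0,0,0],[0,0,0],[0,0,0],[0,0,0],[0,0,0],[0,0,0],[0,0,0],[0,0,0]], gripper=[0,0,0,0,0,0,0,0,0,0])

```text
time_s: 60.32
ee_pos: [0.5037, -0.2286, 0.0301]
tool_rot: [-3.127, 0.09, 0.0]
contact_force: [0.3, -0.0, -1.0]
grip_width: 0.0416
```

send_rows(xyz=[[0,0,-0.003],[0,0,-0.006],[0,0,-0.009],[0,0,-0.012],[0,0,-0.015],[0,0,-0.015],[0,0,-0.015],[0,0,-0.015],[0,0,-0.015],[0,0,-0.015]], delta_rot=[[0,0,0],[0,0,0],[0,0,0],[0,0,0],[0,0,0],[0,0,0],[0,0,0],[0,0,0],[0,0,0],[0,0,0]], gripper=[0,0,0,0,0,0,0,0,0,0])

```text
time_s: 61.15
ee_pos: [0.5037, -0.2287, 0.0295]
tool_rot: [-3.127, 0.09, -0.001]
contact_force: [-3.8, 1.6, 9.3]
grip_width: 0.0422
```

send_rows(xyz=[[0,0,0.006],[0,0,0.006],[0,0,0.006],[0,0,0.006],[0,0,0.006],[0,0,0.006],[0,0,0.006],[0,0,0.2],[0,0,0.4],[0,0,0.7]], delta_rot=[[0,0,0],[0,0,0],[0,0,0],[0,0,0],[0,0,0],[0,0,0],[0,0,0],[0,0,0],[0,0,0],[0,0,0]], gripper=[0,0,0.68,0.68,0.68,0.68,0.68,0.68,0.68,0.68])

```text
time_s: 61.98
ee_pos: [0.5021, -0.2284, 0.0973]
tool_rot: [-3.126, 0.091, 0.007]
contact_force: [-0.1, 0.3, -1.1]
grip_width: 0.058
```

send_rows(xyz=[[0,0,0.1],[0,0,0.2],[0,0,0.3],[0,0,0.4],[0,0,0.5],[0,0,0.6],[0,0,0.7],[0,0,0.7],[0,0,0.7],[0,0,0.7]], delta_rot=[[0,0,0],[0,0,0],[0,0,0],[0,0,0],[0,0,0],[0,0,0],[0,0,0],[0,0,0],[0,0,0],[0,0,0]], gripper=[0.7,0.7,0.7,0.7,0.7,0.7,0.7,0.7,0.7,0.7])

```text
time_s: 62.82
ee_pos: [0.5033, -0.2285, 0.1681]
tool_rot: [-3.126, 0.09, 0.001]
contact_force: [0.2, -0.7, -0.4]
grip_width: 0.0594
```

```bash
sed -i 's/-.2319/-.2307/' chk.py; cat > vs.py <<'E'
from chk import *
import sys
# plates against the lips in the same picture
st=ctrl.get_state();im=snap('wrist',sys.argv[1]);print(st['time_s'],st['ee_pos'])
hsv=cv2.cvtColor(im,cv2.COLOR_RGB2HSV)
def comps(lo,hi,z,mn):
    m=cv2.inRange(hsv,lo,hi);cs,_=cv2.findContours(m,0,1);out=[]
    c,s=np.cos(YW),np.sin(YW)
    for q in cs:
        if cv2.contourArea(q)<mn: continue
        P=np.array([onz('wrist',(p[1],p[0]),z,st)[:2] for p in q[:,0,:]])-SC
        P=np.c_[c*P[:,0]+s*P[:,1],-s*P[:,0]+c*P[:,1]]
        out.append(P)
    return out
for P in comps((8,150,60),(22,255,255),.041,60): print('lip  x %.4f..%.4f y mid %.4f w %.4f'%(P[:,0].min(),P[:,0].max(),(P[:,1].min()+P[:,1].max())/2,np.ptp(P[:,1])))
for P in comps((100,110,30),(120,255,255),.040,800):
    e=[]
    for lo,hi in((-.045,-.03),(.03,.045)):
        k=(P[:,0]>lo)&(P[:,0]<hi);e.append((P[k,1].min()+P[k,1].max())/2)
    print('plate x %.4f..%.4f y near %.4f far %.4f  yaw %.2f deg'%(P[:,0].min(),P[:,0].max(),e[0],e[1],np.degrees((e[1]-e[0])/.075)))
E
python3 vs.py w_done1
```

```text
62.8167 [ 0.5033 -0.2285  0.1681]
lip  x -0.0668..-0.0596 y mid 0.0780 w 0.0374
lip  x -0.0661..-0.0590 y mid -0.0769 w 0.0374
lip  x -0.0669..-0.0588 y mid 0.0009 w 0.0366
lip  x 0.0593..0.0663 y mid 0.0782 w 0.0380
lip  x 0.0588..0.0657 y mid -0.0770 w 0.0380
lip  x 0.0593..0.0662 y mid 0.0009 w 0.0379
plate x -0.0545..0.0552 y near -0.0775 far -0.0761  yaw 1.11 deg
plate x -0.0543..0.0559 y near 0.0003 far 0.0001  yaw -0.13 deg
```

Measured against the lips in the same picture: plate 1 is centred (0.3-0.6 mm, -0.1 degrees) and plate 2 is centred with a 1.1 degree turn. Now carrier 0.

send_rows(xyz=[[0,0.1,0],[0,0.2,0],[0,0.3,0],[0,0.4,0],[0,0.5,0],[0,0.6,0],[0,0.7,0],[0,0.8,0],[0,0.9,0],[0,1.0,0]], delta_rot=[[0,0,0],[0,0,0],[0,0,0],[0,0,0],[0,0,0],[0,0,0],[0,0,0],[0,0,0],[0,0,0],[0,0,0]], gripper=[0.72,0.72,0.72,0.72,0.72,0.72,0.72,0.72,0.72,0.72])

```text
time_s: 63.7
ee_pos: [0.5036, -0.1276, 0.1687]
tool_rot: [-3.127, 0.09, -0.0]
contact_force: [0.3, 0.1, -0.6]
grip_width: 0.0613
```

send_rows(xyz=[[0,0.1,0],[0,0.2,0],[0,0.3,0],[0,0.4,0],[0,0.5,0],[0,0.6,0],[0,0.7,0],[0,0.8,0],[0,0.9,0],[0,1.0,0]], delta_rot=[[0,0,0],[0,0,0],[0,0,0],[0,0,0],[0,0,0],[0,0,0],[0,0,0],[0,0,0],[0,0,0],[0,0,0]], gripper=[0.72,0.72,0.72,0.72,0.72,0.72,0.72,0.72,0.72,0.72])

```text
time_s: 64.53
ee_pos: [0.5037, -0.0277, 0.1686]
tool_rot: [-3.127, 0.09, -0.0]
contact_force: [-0.3, 0.5, -0.2]
grip_width: 0.0614
```

send_rows(xyz=[[0,0.1,0],[0,0.2,0],[0,0.3,0],[0,0.4,0],[0,0.5,0],[0,0.6,0],[0,0.7,0],[0,0.8,0],[0,0.9,0],[0,1.0,0]], delta_rot=[[0,0,0],[0,0,0],[0,0,0],[0,0,0],[0,0,0],[0,0,0],[0,0,0],[0,0,0],[0,0,0],[0,0,0]], gripper=[0.72,0.72,0.72,0.72,0.72,0.72,0.72,0.72,0.72,0.72])

```text
time_s: 65.37
ee_pos: [0.5036, 0.0723, 0.1686]
tool_rot: [-3.127, 0.09, -0.0]
contact_force: [0.3, 0.7, 0.4]
grip_width: 0.0617
```

send_rows(xyz=[[0,0.1,0],[0,0.2,0],[0,0.3,0],[0,0.4,0],[0,0.5,0],[0,0.6,0],[0,0.7,0],[0,0.8,0],[0,0.9,0],[0,1.0,0]], delta_rot=[[0,0,0],[0,0,0],[0,0,0],[0,0,0],[0,0,0],[0,0,0],[0,0,0],[0,0,0],[0,0,0],[0,0,0]], gripper=[0.72,0.72,0.72,0.72,0.72,0.72,0.72,0.72,0.72,0.72])

```text
time_s: 66.2
ee_pos: [0.5036, 0.1723, 0.1686]
tool_rot: [-3.127, 0.09, 0.0]
contact_force: [0.0, -0.1, 0.1]
grip_width: 0.0614
```

send_rows(xyz=[[0,0.1,0],[0,0.2,0],[0,0.3,0],[0.1,0.4,0],[0.15,0.5,0],[0.2,0.6,0],[0.25,0.7,0],[0.25,0.8,0],[0.25,0.9,0],[0.25,1.0,0]], delta_rot=[[0,0,0],[0,0,0],[0,0,0.01],[0,0,0.01],[0,0,0.02],[0,0,0.0275],[0,0,0.0275],[0,0,0.0275],[0,0,0.0275],[0,0,0.0275]], gripper=[0.72,0.72,0.72,0.72,0.72,0.72,0.72,0.72,0.72,0.72])

```text
time_s: 67.03
ee_pos: [0.5285, 0.2722, 0.1684]
tool_rot: [-3.128, 0.023, 0.001]
contact_force: [0.1, 0.3, -0.0]
grip_width: 0.0613
```

```bash
python3 - <<'E'
from chk import *
st=ctrl.get_state();print(st['time_s'],st['ee_pos'],st['tool_rot'])
im=snap('wrist','w_c0')
for r in ctrl.tip_of('wrist','carrier_0_centre')[:3]: print(round(r['score'],2),np.round(r['pixel']),onz('wrist',r['pixel'],.0395,st))
E
```

```text
67.0333 [0.5285 0.2722 0.1684] [-3.1282  0.023   0.001 ]
0.82 [188. 236.] [0.5205 0.2912 0.0395]
0.76 [250.  91.] [0.4552 0.4402 0.0395]
```

send_rows(xyz=[[-0.05,0.03,0],[-0.1,0.06,0],[-0.15,0.09,-0.1],[-0.2,0.12,-0.2],[-0.25,0.15,-0.3],[-0.3,0.18,-0.45],[-0.34,0.2,-0.6],[-0.34,0.208,-0.72],[-0.34,0.208,-0.82],[-0.34,0.208,-0.82]], delta_rot=[[0,0.03,0],[0,0.06,0],[-0.008,0.09,0],[-0.008,0.12,0],[-0.008,0.15,0],[-0.008,0.18,0],[-0.008,0.2,0],[-0.008,0.223,0],[-0.008,0.223,0],[-0.008,0.223,0]], gripper=[0.73,0.73,0.73,0.73,0.73,0.73,0.73,0.73,0.73,0.73])

```text
time_s: 67.97
ee_pos: [0.4938, 0.2913, 0.084]
tool_rot: [3.089, -0.028, -0.551]
contact_force: [-0.6, 0.2, -0.3]
grip_width: 0.0622
```

send_rows(xyz=[[-0.02,0,-0.05],[-0.04,0,-0.1],[-0.06,0,-0.16],[-0.08,0,-0.21],[-0.1,0,-0.26],[-0.12,0,-0.31],[-0.13,0,-0.36],[-0.15,0,-0.39],[-0.155,0,-0.42],[-0.155,0,-0.42]], delta_rot=[[0,0,0],[0,0,0],[0,0,0],[0,0,0],[0,0,0],[0,0,0],[0,0,0],[0,0,0],[0,0,0],[0,0,0]], gripper=[0.73,0.73,0.73,0.73,0.73,0.73,0.73,0.73,0.73,0.73])

```text
time_s: 68.8
ee_pos: [0.4787, 0.292, 0.0439]
tool_rot: [3.091, -0.026, -0.549]
contact_force: [0.1, 0.1, -0.9]
grip_width: 0.0627
```

send_rows(xyz=[[0,0.005,0],[0,0.005,0],[0,0.005,0],[0,0.005,0],[0,0.005,0],[0,0.005,0],[0,0.005,0],[0,0.005,0],[0,0.005,0],[0,0.005,0]], delta_rot=[[0,0,0],[0,0,0],[0,0,0],[0,0,0],[0,0,0],[0,0,0],[0,0,0],[0,0,0],[0,0,0],[0,0,0]], gripper=[0.73,0.73,0,0,0,0,0,0,0,0], squeeze=60)

```text
time_s: 69.63
ee_pos: [0.4793, 0.2927, 0.0448]
tool_rot: [3.092, -0.026, -0.547]
contact_force: [0.3, -0.5, 2.7]
grip_width: 0.0423
```

send_rows(xyz=[[0,0,0.05],[0.01,0,0.1],[0.02,0,0.15],[0.03,0,0.2],[0.05,0,0.3],[0.07,0,0.4],[0.08,0,0.5],[0.08,0,0.6],[0.08,0,0.7],[0.08,0,0.8]], delta_rot=[[0,0,0],[0,0,0],[0,0,0],[0,0,0],[0,0,0],[0,0,0],[0,0,0],[0,0,0],[0,0,0],[0,0,0]], gripper=[0,0,0,0,0,0,0,0,0,0])

```text
time_s: 70.47
ee_pos: [0.4872, 0.2927, 0.1259]
tool_rot: [3.092, -0.026, -0.547]
contact_force: [0.2, -0.8, -1.8]
grip_width: 0.042
```

```bash
python3 held.py w_hold0
```

```text
70.4667 [0.4872 0.2927 0.1259] [ 3.092 -0.026 -0.547] [ 0.1573 -0.8367 -1.7636] 0.04196909521339876
40 None
48 None
56 (np.int64(197), np.int64(305))
60 (np.int64(197), np.int64(305))
75 (np.int64(198), np.int64(305))
90 (np.int64(199), np.int64(304))
150 (np.int64(203), np.int64(302))
200 (np.int64(207), np.int64(300))
230 (np.int64(209), np.int64(299))
270 (np.int64(212), np.int64(296))
283 (np.int64(212), np.int64(296))
290 None
rows [50] [ 49 283]
```

Carrier 0 is held. Carrying it to bay 0.

send_rows(xyz=[[0,-0.05,0.1],[0,-0.1,0.2],[0,-0.15,0.3],[0,-0.2,0.4],[0,-0.26,0.5],[0.02,-0.34,0.5],[0.02,-0.42,0.5],[0.02,-0.5,0.5],[0.02,-0.58,0.5],[0.02,-0.64,0.5]], delta_rot=[[0,-0.03,0],[0,-0.06,0],[0,-0.09,0],[0,-0.12,-0.01],[0,-0.15,-0.01],[0,-0.18,-0.01],[0,-0.2,-0.02],[0,-0.223,-0.032],[0,-0.223,-0.032],[0,-0.223,-0.032]], gripper=[0,0,0,0,0,0,0,0,0,0])

```text
time_s: 71.35
ee_pos: [0.4885, 0.228, 0.1751]
tool_rot: [-3.13, 0.101, 0.001]
contact_force: [-0.0, 0.9, -0.7]
grip_width: 0.0418
```

send_rows(xyz=[[0,-0.1,0],[0.01,-0.2,0],[0.01,-0.3,0],[0.02,-0.4,0],[0.02,-0.5,0],[0.03,-0.6,0],[0.03,-0.7,0],[0.04,-0.8,0],[0.04,-0.9,0],[0.04,-1.0,0]], delta_rot=[[0,0,0],[0,0,0],[0,0,0],[0,0,0],[0,0,0],[0,0,0],[0,0,0],[0,0,0],[0,0,0],[0,0,0]], gripper=[0,0,0,0,0,0,0,0,0,0])

```text
time_s: 72.18
ee_pos: [0.4932, 0.1276, 0.1746]
tool_rot: [-3.13, 0.103, 0.0]
contact_force: [-0.1, 0.1, -0.9]
grip_width: 0.0422
```

send_rows(xyz=[[0,-0.1,0],[0.01,-0.2,0],[0.01,-0.3,0],[0.02,-0.4,0],[0.02,-0.5,0],[0.03,-0.6,0],[0.03,-0.7,0],[0.04,-0.8,0],[0.05,-0.9,0],[0.05,-1.0,0]], delta_rot=[[0,0,0],[0,0,0],[0,0,0],[0,0,0],[0,0,0],[0,0,0],[0,0,0],[0,0,0],[0,0,0],[0,0,0]], gripper=[0,0,0,0,0,0,0,0,0,0])

```text
time_s: 73.02
ee_pos: [0.4983, 0.0276, 0.1746]
tool_rot: [-3.13, 0.103, 0.0]
contact_force: [-0.3, 1.7, -0.7]
grip_width: 0.0422
```

send_rows(xyz=[[0,-0.1,0],[0.01,-0.2,0],[0.01,-0.3,0],[0.02,-0.4,0],[0.02,-0.5,0],[0.03,-0.6,0],[0.03,-0.7,0],[0.04,-0.8,0],[0.05,-0.9,0],[0.05,-1.0,0]], delta_rot=[[0,0,0],[0,0,0],[0,0,0],[0,0,0],[0,0,0],[0,0,0],[0,0,0],[0,0,0],[0,0,0],[0,0,0]], gripper=[0,0,0,0,0,0,0,0,0,0])

```text
time_s: 73.85
ee_pos: [0.5034, -0.0723, 0.1746]
tool_rot: [-3.13, 0.103, 0.0]
contact_force: [0.5, -0.3, -1.1]
grip_width: 0.0418
```

send_rows(xyz=[[0.01,-0.08,0],[0.02,-0.16,0],[0.03,-0.24,0],[0.04,-0.32,0],[0.04,-0.4,0],[0.04,-0.48,0],[0.04,-0.56,0],[0.04,-0.64,0],[0.04,-0.72,0],[0.04,-0.8,0]], delta_rot=[[0,0,0],[0,0,0],[0,0,0],[0,0,0],[0,0,0],[0,0,0],[0,0,0],[0,0,0],[0,0,0],[0,0,0]], gripper=[0,0,0,0,0,0,0,0,0,0])

```text
time_s: 74.68
ee_pos: [0.5071, -0.1522, 0.1746]
tool_rot: [-3.13, 0.103, 0.0]
contact_force: [0.0, 0.2, -0.5]
grip_width: 0.0418
```

```bash
python3 held.py w_place0
```

```text
74.6833 [ 0.5071 -0.1522  0.1746] [-3.13    0.1031  0.0002] [ 0.0054  0.1965 -0.517 ] 0.04176140419390845
40 None
48 None
56 (np.int64(196), np.int64(305))
60 (np.int64(196), np.int64(305))
75 (np.int64(198), np.int64(321))
90 (np.int64(198), np.int64(321))
150 (np.int64(203), np.int64(321))
200 (np.int64(206), np.int64(300))
230 (np.int64(209), np.int64(298))
270 (np.int64(212), np.int64(296))
283 (np.int64(212), np.int64(295))
290 None
rows [50] [ 49 283]
```

send_rows(xyz=[[0.003,0.004,-0.1],[0.003,0.004,-0.2],[0.003,0.004,-0.3],[0.003,0.004,-0.4],[0.003,0.004,-0.5],[0.003,0.004,-0.6],[0.003,0.004,-0.7],[0.003,0.004,-0.8],[0.003,0.004,-0.9],[0.003,0.004,-1.0]], delta_rot=[[0,0,0],[0,0,0],[0,0,0],[0,0,0],[0,0,0],[0,0,0],[0,0,0],[0,0,0],[0,0,0],[0,0,0]], gripper=[0,0,0,0,0,0,0,0,0,0])

```text
time_s: 75.57
ee_pos: [0.5075, -0.1509, 0.0735]
tool_rot: [-3.13, 0.103, 0.0]
contact_force: [0.1, 0.5, -0.7]
grip_width: 0.042
```

send_rows(xyz=[[0,0,-0.06],[0,0,-0.12],[0,0,-0.18],[0,0,-0.24],[0,0,-0.28],[0,0,-0.31],[0,0,-0.34],[0,0,-0.37],[0,0,-0.4],[0,0,-0.42]], delta_rot=[[0,0,0],[0,0,0],[0,0,0],[0,0,0],[0,0,0],[0,0,0],[0,0,0],[0,0,0],[0,0,0],[0,0,0]], gripper=[0,0,0,0,0,0,0,0,0,0])

```text
time_s: 76.4
ee_pos: [0.5075, -0.151, 0.0324]
tool_rot: [-3.13, 0.103, 0.0]
contact_force: [-0.2, 0.5, -0.3]
grip_width: 0.0417
```

send_rows(xyz=[[0,0,-0.003],[0,0,-0.006],[0,0,-0.009],[0,0,-0.012],[0,0,-0.015],[0,0,-0.018],[0,0,-0.02],[0,0,-0.022],[0,0,-0.024],[0,0,-0.024]], delta_rot=[[0,0,0],[0,0,0],[0,0,0],[0,0,0],[0,0,0],[0,0,0],[0,0,0],[0,0,0],[0,0,0],[0,0,0]], gripper=[0,0,0,0,0,0,0,0,0,0])

```text
time_s: 77.23
ee_pos: [0.5075, -0.151, 0.0302]
tool_rot: [-3.13, 0.103, 0.0]
contact_force: [-0.0, -0.8, 0.3]
grip_width: 0.0421
```

send_rows(xyz=[[0,0,-0.003],[0,0,-0.006],[0,0,-0.009],[0,0,-0.012],[0,0,-0.012],[0,0,-0.012],[0,0,-0.012],[0,0,-0.012],[0,0,-0.012],[0,0,-0.012]], delta_rot=[[0,0,0],[0,0,0],[0,0,0],[0,0,0],[0,0,0],[0,0,0],[0,0,0],[0,0,0],[0,0,0],[0,0,0]], gripper=[0,0,0,0,0,0,0,0,0,0])

```text
time_s: 78.07
ee_pos: [0.5075, -0.151, 0.0298]
tool_rot: [-3.13, 0.103, -0.0]
contact_force: [-3.6, 1.4, 9.5]
grip_width: 0.0421
```

send_rows(xyz=[[0,0,0.005],[0,0,0.005],[0,0,0.005],[0,0,0.005],[0,0,0.005],[0,0,0.005],[0,0,0.005],[0,0,0.2],[0,0,0.4],[0,0,0.7]], delta_rot=[[0,0,0],[0,0,0],[0,0,0],[0,0,0],[0,0,0],[0,0,0],[0,0,0],[0,0,0],[0,0,0],[0,0,0]], gripper=[0,0,0.68,0.68,0.68,0.68,0.68,0.68,0.68,0.68])

```text
time_s: 78.9
ee_pos: [0.5059, -0.1509, 0.0978]
tool_rot: [-3.13, 0.104, 0.007]
contact_force: [0.6, 0.2, 0.4]
grip_width: 0.058
```

send_rows(xyz=[[0,-0.08,0.1],[0,-0.16,0.2],[0,-0.24,0.3],[0,-0.32,0.4],[0,-0.4,0.5],[0,-0.48,0.6],[0,-0.56,0.7],[0,-0.64,0.8],[0,-0.7,0.8],[0,-0.7,0.8]], delta_rot=[[0,0,0],[0,0,0],[0,0,0],[0,0,0],[0,0,0],[0,0,0],[0,0,0],[0,0,0],[0,0,0],[0,0,0]], gripper=[0.7,0.7,0.7,0.7,0.7,0.7,0.7,0.7,0.7,0.7])

```text
time_s: 79.73
ee_pos: [0.5077, -0.2221, 0.1794]
tool_rot: [-3.13, 0.105, -0.001]
contact_force: [0.6, 0.2, -0.7]
grip_width: 0.0597
```

```bash
python3 vs.py w_done0
```

```text
79.7333 [ 0.5077 -0.2221  0.1794]
lip  x -0.0666..-0.0588 y mid 0.0782 w 0.0379
lip  x -0.0665..-0.0588 y mid 0.0010 w 0.0370
lip  x -0.0665..-0.0588 y mid -0.0766 w 0.0372
lip  x 0.0593..0.0663 y mid 0.0782 w 0.0383
lip  x 0.0592..0.0664 y mid 0.0004 w 0.0380
lip  x 0.0589..0.0662 y mid -0.0770 w 0.0381
plate x -0.0534..0.0566 y near 0.0777 far 0.0777  yaw 0.04 deg
plate x -0.0550..0.0552 y near -0.0774 far -0.0760  yaw 1.04 deg
plate x -0.0541..0.0560 y near 0.0003 far 0.0002  yaw -0.07 deg
```

All three plates are centred (offsets 1.4 mm or less, yaw 1 degree or less). Now back to the hood bar, jaws across it.

send_rows(xyz=[[0,0,0.1],[0,0,0.2],[0,0,0.3],[0,0,0.4],[0,0,0.5],[0,0,0.6],[0,0,0.7],[0,0,0.8],[0,0,0.9],[0,0,1.0]], delta_rot=[[0,0,-0.04],[0,0,-0.08],[0,0,-0.13],[0,0,-0.18],[0,0,-0.23],[0,0,-0.28],[0,0,-0.33],[0,0,-0.38],[0,0,-0.43],[0,0,-0.489]], gripper=[0.42,0.42,0.42,0.42,0.42,0.42,0.42,0.42,0.42,0.42])

```text
time_s: 80.62
ee_pos: [0.5071, -0.2205, 0.2785]
tool_rot: [-2.862, 1.274, -0.003]
contact_force: [0.5, -0.4, -0.1]
grip_width: 0.0358
```

send_rows(xyz=[[0.05,0,0.1],[0.13,-0.02,0.2],[0.2,-0.04,0.26],[0.28,-0.06,0.26],[0.36,-0.08,0.26],[0.44,-0.1,0.26],[0.52,-0.12,0.26],[0.6,-0.13,0.26],[0.68,-0.13,0.26],[0.76,-0.13,0.26]], delta_rot=[[0,0,-0.04],[0,0,-0.08],[0,0,-0.13],[0,0,-0.18],[0,0,-0.23],[0,0,-0.28],[0,0,-0.33],[0,0,-0.38],[0,0,-0.44],[0,0,-0.5]], gripper=[0.42,0.42,0.42,0.42,0.42,0.42,0.42,0.42,0.42,0.42])

```text
time_s: 81.45
ee_pos: [0.5836, -0.2335, 0.3038]
tool_rot: [-2.157, 2.275, -0.008]
contact_force: [-0.3, 0.2, -0.2]
grip_width: 0.0359
```

send_rows(xyz=[[0.1,0,0],[0.2,0,0],[0.3,0,0],[0.4,0,0],[0.5,0,0],[0.6,0,0],[0.7,0,0],[0.77,0,0],[0.77,0,0],[0.77,0,0]], delta_rot=[[0,0,0],[0,0,0],[0,0,0],[0,0,0],[0,0,0],[0,0,0],[0,0,0],[0,0,0],[0,0,0],[0,0,0]], gripper=[0.42,0.42,0.42,0.42,0.42,0.42,0.42,0.42,0.42,0.42])

```text
time_s: 82.28
ee_pos: [0.6607, -0.2339, 0.3045]
tool_rot: [-2.162, 2.27, -0.01]
contact_force: [0.3, 0.1, -0.3]
grip_width: 0.0359
```

```bash
python3 - <<'E'
from h import *
np.set_printoptions(precision=4,suppress=True)
st=ctrl.get_state();print(st['time_s'],st['ee_pos'],st['tool_rot'],st['grip_width'])
for cam in('wrist','top'):
    snap(cam,'bar_'+cam)
    for r in ctrl.tip_of(cam,'hood_bar')[:2]: print(cam,round(r['score'],2),np.round(r['pixel']),onz(cam,r['pixel'],.24,st))
for q in('carrier_0_centre','carrier_1_centre','carrier_2_centre'):
    for r in ctrl.tip_of('top',q)[:3]: print(q,round(r['score'],2),onz('top',r['pixel'],.0375))
E
```

```text
82.2833 [ 0.6607 -0.2339  0.3045] [-2.1623  2.2698 -0.0096] 0.035943857558680646
wrist 0.57 [206. 256.] [ 0.6602 -0.233   0.24  ]
top 0.6 [143. 356.] [ 0.6498 -0.2337  0.24  ]
top 0.31 [247. 388.] [ 0.3726 -0.3182  0.24  ]
carrier_0_centre 0.45 [ 0.54   -0.3092  0.0375]
carrier_1_centre 0.57 [0.5332 0.0157 0.0375]
carrier_2_centre 0.59 [ 0.543  -0.3134  0.0375]
```

The bar sits directly under the jaws (x 0.660). Descend, grip, and begin lowering.

send_rows(xyz=[[0,0,-0.1],[0,0,-0.2],[0,0,-0.3],[0,0,-0.4],[0,0,-0.5],[0,0,-0.6],[0,0,-0.66],[0,0,-0.71],[0,0,-0.74],[0,0,-0.74]], delta_rot=[[0,0,0],[0,0,0],[0,0,0],[0,0,0],[0,0,0],[0,0,0],[0,0,0],[0,0,0],[0,0,0],[0,0,0]], gripper=[0.42,0.42,0.42,0.42,0.42,0.42,0.42,0.42,0.42,0.42])

```text
time_s: 83.47
ee_pos: [0.6603, -0.2339, 0.2303]
tool_rot: [-2.162, 2.27, -0.01]
contact_force: [-0.3, 0.1, -0.6]
grip_width: 0.0354
```

send_rows(xyz=[[0,0,0],[0,0,0],[0,0,0],[0,0,0],[0,0,0],[0,0,0],[0,0,0],[0,0,0],[0,0,0],[0,0,0]], delta_rot=[[0,0,0],[0,0,0],[0,0,0],[0,0,0],[0,0,0],[0,0,0],[0,0,0],[0,0,0],[0,0,0],[0,0,0]], gripper=[0,0,0,0,0,0,0,0,0,0], squeeze=50)

```text
time_s: 84.3
ee_pos: [0.6601, -0.2341, 0.2317]
tool_rot: [-2.162, 2.27, -0.011]
contact_force: [-4.5, -0.1, 6.4]
grip_width: 0.0075
```

send_rows(xyz=[[-0.04,0,0.003],[-0.08,0,0.006],[-0.12,0,0.009],[-0.16,0.01,0.012],[-0.206,0.01,0.014],[-0.25,0.01,0.014],[-0.29,0.01,0.013],[-0.33,0.02,0.012],[-0.37,0.02,0.01],[-0.411,0.02,0.008]], delta_rot=[[0,0,0],[0,0,0],[0,0,0],[0,0,0],[0,0,0],[0,0,0],[0,0,0],[0,0,0],[0,0,0],[0,0,0]], gripper=[0,0,0,0,0,0,0,0,0,0])

```text
time_s: 85.13
ee_pos: [0.6196, -0.2321, 0.2329]
tool_rot: [-2.161, 2.268, -0.014]
contact_force: [3.9, 2.2, 6.2]
grip_width: 0.0075
```

send_rows(xyz=[[-0.04,0,-0.003],[-0.08,0,-0.007],[-0.12,0,-0.012],[-0.163,0.01,-0.018],[-0.204,0.01,-0.025],[-0.245,0.01,-0.032],[-0.286,0.01,-0.04],[-0.326,0.02,-0.049],[-0.366,0.02,-0.059],[-0.406,0.02,-0.069]], delta_rot=[[0,0,0],[0,0,0],[0,0,0],[0,0,0],[0,0,0],[0,0,0],[0,0,0],[0,0,0],[0,0,0],[0,0,0]], gripper=[0,0,0,0,0,0,0,0,0,0])

```text
time_s: 85.97
ee_pos: [0.5783, -0.23, 0.2249]
tool_rot: [-2.162, 2.27, -0.011]
contact_force: [2.5, 1.8, 5.0]
grip_width: 0.008
```

send_rows(xyz=[[-0.04,0,-0.011],[-0.08,0,-0.022],[-0.12,0,-0.035],[-0.158,0.01,-0.048],[-0.196,0.01,-0.063],[-0.235,0.01,-0.078],[-0.274,0.01,-0.094],[-0.312,0.02,-0.11],[-0.349,0.02,-0.127],[-0.386,0.02,-0.144]], delta_rot=[[0,0,0],[0,0,0],[0,0,0],[0,0,0],[0,0,0],[0,0,0],[0,0,0],[0,0,0],[0,0,0],[0,0,0]], gripper=[0,0,0,0,0,0,0,0,0,0])

```text
time_s: 86.8
ee_pos: [0.5396, -0.2281, 0.2104]
tool_rot: [-2.162, 2.27, -0.01]
contact_force: [1.6, 0.5, 5.5]
grip_width: 0.0077
```

send_rows(xyz=[[-0.037,0,-0.018],[-0.074,0,-0.037],[-0.11,0,-0.057],[-0.146,0.01,-0.077],[-0.181,0.01,-0.098],[-0.216,0.01,-0.12],[-0.25,0.01,-0.142],[-0.285,0.02,-0.165],[-0.318,0.02,-0.189],[-0.351,0.02,-0.213]], delta_rot=[[0,0,0],[0,0,0],[0,0,0],[0,0,0],[0,0,0],[0,0,0],[0,0,0],[0,0,0],[0,0,0],[0,0,0]], gripper=[0,0,0,0,0,0,0,0,0,0])

```text
time_s: 87.63
ee_pos: [0.5046, -0.2262, 0.1891]
tool_rot: [-2.162, 2.27, -0.011]
contact_force: [2.5, -0.7, 2.2]
grip_width: 0.0075
```

send_rows(xyz=[[-0.033,0,-0.025],[-0.066,0,-0.05],[-0.098,0,-0.076],[-0.129,0.01,-0.103],[-0.16,0.01,-0.13],[-0.19,0.01,-0.158],[-0.22,0.01,-0.187],[-0.25,0.01,-0.216],[-0.278,0.02,-0.245],[-0.306,0.02,-0.275]], delta_rot=[[0,0,0],[0,0,0],[0,0,0],[0,0,0],[0,0,0],[0,0,0],[0,0,0],[0,0,0],[0,0,0],[0,0,0]], gripper=[0,0,0,0,0,0,0,0,0,0])

```text
time_s: 88.47
ee_pos: [0.4742, -0.2246, 0.1616]
tool_rot: [-2.163, 2.27, -0.012]
contact_force: [0.9, -4.0, 3.5]
grip_width: 0.0077
```

send_rows(xyz=[[-0.028,0,-0.03],[-0.055,0,-0.061],[-0.082,0,-0.093],[-0.108,0.01,-0.125],[-0.133,0.01,-0.157],[-0.158,0.01,-0.19],[-0.182,0.01,-0.224],[-0.206,0.01,-0.258],[-0.228,0.01,-0.292],[-0.25,0.01,-0.327]], delta_rot=[[0,0,0],[0,0,0],[0,0,0],[0,0,0],[0,0,0],[0,0,0],[0,0,0],[0,0,0],[0,0,0],[0,0,0]], gripper=[0,0,0,0,0,0,0,0,0,0])

```text
time_s: 89.3
ee_pos: [0.4492, -0.2231, 0.1286]
tool_rot: [-2.162, 2.27, -0.011]
contact_force: [-0.6, -4.4, 1.8]
grip_width: 0.0078
```

send_rows(xyz=[[-0.021,0,-0.035],[-0.042,0,-0.07],[-0.062,0,-0.106],[-0.081,0,-0.142],[-0.1,0.01,-0.179],[-0.118,0.01,-0.216],[-0.136,0.01,-0.253],[-0.153,0.01,-0.291],[-0.169,0.01,-0.329],[-0.184,0.01,-0.367]], delta_rot=[[0,0,0],[0,0,0],[0,0,0],[0,0,0],[0,0,0],[0,0,0],[0,0,0],[0,0,0],[0,0,0],[0,0,0]], gripper=[0,0,0,0,0,0,0,0,0,0])

```text
time_s: 90.13
ee_pos: [0.4309, -0.2219, 0.0919]
tool_rot: [-2.162, 2.27, -0.011]
contact_force: [1.7, -2.3, 1.3]
grip_width: 0.0076
```

send_rows(xyz=[[-0.009,0,-0.023],[-0.017,0,-0.046],[-0.025,0,-0.069],[-0.033,0,-0.092],[-0.04,0,-0.115],[-0.047,0,-0.135],[-0.053,0,-0.155],[-0.058,0,-0.173],[-0.062,0,-0.187],[-0.065,0,-0.196]], delta_rot=[[0,0,0],[0,0,0],[0,0,0],[0,0,0],[0,0,0],[0,0,0],[0,0,0],[0,0,0],[0,0,0],[0,0,0]], gripper=[0,0,0,0,0,0,0,0,0,0])

```text
time_s: 90.97
ee_pos: [0.4243, -0.2218, 0.0724]
tool_rot: [-2.162, 2.27, -0.01]
contact_force: [-0.2, 1.6, 0.9]
grip_width: 0.0075
```

send_rows(xyz=[[-0.005,0,-0.016],[-0.01,0,-0.032],[-0.014,0,-0.048],[-0.018,0,-0.064],[-0.022,0,-0.08],[-0.026,0,-0.096],[-0.03,0,-0.112],[-0.034,0,-0.128],[-0.037,0,-0.144],[-0.04,0,-0.16]], delta_rot=[[0,0,0],[0,0,0],[0,0,0],[0,0,0],[0,0,0],[0,0,0],[0,0,0],[0,0,0],[0,0,0],[0,0,0]], gripper=[0,0,0,0,0,0,0,0,0,0])

```text
time_s: 91.8
ee_pos: [0.4205, -0.2219, 0.0565]
tool_rot: [-2.162, 2.27, -0.01]
contact_force: [1.2, 4.8, 1.3]
grip_width: 0.0074
```

send_rows(xyz=[[-0.001,0,-0.005],[-0.002,0,-0.01],[-0.003,0,-0.015],[-0.004,0,-0.02],[-0.005,0,-0.025],[-0.006,0,-0.03],[-0.006,0,-0.03],[-0.006,0,-0.03],[-0.006,0,-0.03],[-0.006,0,-0.03]], delta_rot=[[0,0,0],[0,0,0],[0,0,0],[0,0,0],[0,0,0],[0,0,0],[0,0,0],[0,0,0],[0,0,0],[0,0,0]], gripper=[0,0,0,0,0,0,0,0,0,0])

```text
time_s: 92.63
ee_pos: [0.42, -0.2219, 0.0536]
tool_rot: [-2.162, 2.27, -0.011]
contact_force: [1.6, 4.3, -0.1]
grip_width: 0.0076
```

send_rows(xyz=[[-0.001,0,-0.004],[-0.001,0,-0.008],[-0.002,0,-0.012],[-0.003,0,-0.016],[-0.004,0,-0.02],[-0.004,0,-0.02],[-0.004,0,-0.02],[-0.004,0,-0.02],[-0.004,0,-0.02],[-0.004,0,-0.02]], delta_rot=[[0,0,0],[0,0,0],[0,0,0],[0,0,0],[0,0,0],[0,0,0],[0,0,0],[0,0,0],[0,0,0],[0,0,0]], gripper=[0,0,0,0,0,0,0,0,0,0])

```text
time_s: 93.47
ee_pos: [0.4198, -0.2219, 0.0526]
tool_rot: [-2.162, 2.269, -0.012]
contact_force: [-2.1, 7.7, 12.9]
grip_width: 0.0077
```

send_rows(xyz=[[-0.001,0,-0.004],[-0.001,0,-0.008],[-0.002,0,-0.012],[-0.003,0,-0.016],[-0.003,0,-0.016],[-0.003,0,-0.016],[-0.003,0,-0.016],[-0.003,0,-0.016],[-0.003,0,-0.016],[-0.003,0,-0.016]], delta_rot=[[0,0,0],[0,0,0],[0,0,0],[0,0,0],[0,0,0],[0,0,0],[0,0,0],[0,0,0],[0,0,0],[0,0,0]], gripper=[0,0,0,0,0,0,0,0,0,0])

```text
time_s: 94.3
ee_pos: [0.4199, -0.2219, 0.0524]
tool_rot: [-2.162, 2.268, -0.013]
contact_force: [-6.9, 11.9, 30.7]
grip_width: 0.0083
```

The hood has stopped (z fixed at 0.0525, 31 N), so it is shut. Release while still lightly loaded, then lift away.

send_rows(xyz=[[0.002,0,0.01],[0.004,0,0.02],[0.004,0,0.02],[0.004,0,0.02],[0.004,0,0.02],[0.004,0,0.02],[0.004,0,0.1],[0.004,0,0.3],[0.004,0,0.5],[0.004,0,0.7]], delta_rot=[[0,0,0],[0,0,0],[0,0,0],[0,0,0],[0,0,0],[0,0,0],[0,0,0],[0,0,0],[0,0,0],[0,0,0]], gripper=[0,0,0.42,0.42,0.42,0.42,0.42,0.42,0.42,0.42])

```text
time_s: 95.13
ee_pos: [0.4193, -0.2221, 0.1212]
tool_rot: [-2.162, 2.27, -0.01]
contact_force: [-0.0, -0.0, -0.0]
grip_width: 0.0357
```

send_rows(xyz=[[0,0,0.1],[0,-0.05,0.2],[0,-0.1,0.3],[0,-0.15,0.4],[0,-0.2,0.5],[0,-0.25,0.6],[0,-0.3,0.7],[0,-0.35,0.75],[0,-0.4,0.8],[0,-0.4,0.8]], delta_rot=[[0,0,0],[0,0,0],[0,0,0],[0,0,0],[0,0,0],[0,0,0],[0,0,0],[0,0,0],[0,0,0],[0,0,0]], gripper=[0.42,0.42,0.42,0.42,0,0,0,0,0,0])

```text
time_s: 95.97
ee_pos: [0.4201, -0.2629, 0.201]
tool_rot: [-2.161, 2.27, -0.012]
contact_force: [0.6, 0.1, -0.0]
grip_width: -0.0002
```

```bash
python3 - <<'E'
from h import *
np.set_printoptions(precision=4,suppress=True)
st=ctrl.get_state();print(st['time_s'],st['ee_pos'],st['tool_rot'])
im=snap('wrist','w_shut')
for q,z in(('hood_bar',.062),('start_top',.03)):
    for r in ctrl.tip_of('wrist',q)[:2]: print(q,round(r['score'],2),np.round(r['pixel']),onz('wrist',r['pixel'],z,st))
print('expected px of shut bar ends/centre',[np.round(proj('wrist',[.5443-.124*np.cos(.0518)+k*.0518,-.2307+.124*.0518+k,.062],st),1) for k in(-.055,0,.055)])
E
```

```text
95.9667 [ 0.4201 -0.2629  0.201 ] [-2.1611  2.2697 -0.0124]
hood_bar 0.89 [211. 255.] [ 0.423  -0.2262  0.062 ]
start_top 0.71 [ 32. 177.] [ 0.4865 -0.3936  0.03  ]
expected px of shut bar ends/centre [array([158.6, 257.7]), array([213.1, 257.5]), array([261.4, 257.2])]
```

View pics/w_shut.png

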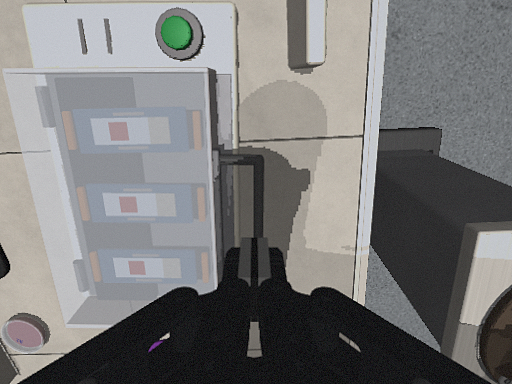

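The view shows the hood shut with the bar at column 257, exactly where a shut bar projects. All three blue carriers sit between their lips (rows 130, 203 and 267), and the button is at (33,177). Now the button.

send_rows(xyz=[[0.07,-0.1,0],[0.14,-0.2,0],[0.21,-0.3,0],[0.28,-0.4,0],[0.35,-0.5,0],[0.42,-0.6,0],[0.49,-0.7,0],[0.56,-0.8,0],[0.62,-0.9,0],[0.66,-1.0,0]], delta_rot=[[0,0,0],[0,0,0],[0,0,0],[0,0,0],[0,0,0],[0,0,0],[0,0,0],[0,0,0],[0,0,0],[0,0,0]], gripper=[0,0,0,0,0,0,0,0,0,0])

```text
time_s: 96.95
ee_pos: [0.4864, -0.3631, 0.1999]
tool_rot: [-2.162, 2.27, -0.01]
contact_force: [-0.0, -0.2, -0.6]
grip_width: 0.0002
```

send_rows(xyz=[[0,-0.1,-0.1],[0,-0.2,-0.2],[0,-0.3,-0.3],[0,-0.31,-0.4],[0,-0.31,-0.5],[0,-0.31,-0.6],[0,-0.31,-0.7],[0,-0.31,-0.8],[0,-0.31,-0.9],[0,-0.31,-1.0]], delta_rot=[[0,0,0],[0,0,0],[0,0,0],[0,0,0],[0,0,0],[0,0,0],[0,0,0],[0,0,0],[0,0,0],[0,0,0]], gripper=[0,0,0,0,0,0,0,0,0,0])

```text
time_s: 97.78
ee_pos: [0.4858, -0.3927, 0.0993]
tool_rot: [-2.162, 2.269, -0.011]
contact_force: [-0.7, -1.4, -0.1]
grip_width: -0.0
```

send_rows(xyz=[[0,0,-0.1],[0,0,-0.2],[0,0,-0.3],[0,0,-0.4],[0,0,-0.5],[0,0,-0.55],[0,0,-0.58],[0,0,-0.6],[0,0,-0.62],[0,0,-0.63]], delta_rot=[[0,0,0],[0,0,0],[0,0,0],[0,0,0],[0,0,0],[0,0,0],[0,0,0],[0,0,0],[0,0,0],[0,0,0]], gripper=[0,0,0,0,0,0,0,0,0,0])

```text
time_s: 98.62
ee_pos: [0.4854, -0.3929, 0.0374]
tool_rot: [-2.162, 2.27, -0.01]
contact_force: [-2.1, 1.5, 4.0]
grip_width: -0.0002
```

send_rows(xyz=[[0,0,-0.006],[0,0,-0.012],[0,0,-0.018],[0,0,-0.024],[0,0,-0.03],[0,0,-0.036],[0,0,-0.042],[0,0,-0.048],[0,0,-0.05],[0,0,-0.05]], delta_rot=[[0,0,0],[0,0,0],[0,0,0],[0,0,0],[0,0,0],[0,0,0],[0,0,0],[0,0,0],[0,0,0],[0,0,0]], gripper=[0,0,0,0,0,0,0,0,0,0])

```text
time_s: 99.45
ee_pos: [0.4856, -0.3931, 0.0357]
tool_rot: [-2.163, 2.269, -0.013]
contact_force: [-10.0, 9.1, 30.2]
grip_width: -0.0
```

send_rows(xyz=[[0,0,0.03],[0,0,0.05],[0,0,0.06],[0,0,0.07],[0,0,0.07],[0,0,0.07],[0,0,0.07],[0,0,0.07],[0,0,0.07],[0,0,0.07]], delta_rot=[[0,0,0],[0,0,0],[0,0,0],[0,0,0],[0,0,0],[0,0,0],[0,0,0],[0,0,0],[0,0,0],[0,0,0]], gripper=[0,0,0,0,0,0,0,0,0,0])

```text
time_s: 100.28
ee_pos: [0.4859, -0.3931, 0.0391]
tool_rot: [-2.162, 2.269, -0.011]
contact_force: [-1.4, -0.6, 3.6]
grip_width: 0.0001
```

send_rows(xyz=[[0,0,0.01],[0,0,0.02],[0,0,0.02],[0,0,0.02],[0,0,0.02],[0,0,0.02],[0,0,0.02],[0,0,0.02],[0,0,0.02],[0,0,0.02]], delta_rot=[[0,0,0],[0,0,0],[0,0,0],[0,0,0],[0,0,0],[0,0,0],[0,0,0],[0,0,0],[0,0,0],[0,0,0]], gripper=[0,0,0,0,0,0,0,0,0,0])

```text
time_s: 101.12
ee_pos: [0.4858, -0.393, 0.0412]
tool_rot: [-2.162, 2.269, -0.011]
contact_force: [0.6, -1.3, 3.2]
grip_width: -0.0001
```

send_rows(xyz=[[0,0,0.01],[0,0,0.02],[0,0,0.03],[0,0,0.03],[0,0,0.03],[0,0,0.03],[0,0,0.03],[0,0,0.03],[0,0,0.03],[0,0,0.03]], delta_rot=[[0,0,0],[0,0,0],[0,0,0],[0,0,0],[0,0,0],[0,0,0],[0,0,0],[0,0,0],[0,0,0],[0,0,0]], gripper=[0,0,0,0,0,0,0,0,0,0])

```text
time_s: 101.95
ee_pos: [0.4856, -0.3929, 0.044]
tool_rot: [-2.162, 2.27, -0.01]
contact_force: [0.3, -1.6, -0.2]
grip_width: 0.0002
```

The spring force (about 3.5 N) persisted from z = 0.0357 up to about 0.042, so the button went its full 6 mm down and is back up. Retreating for a final check.

send_rows(xyz=[[0,0,0.1],[0,0,0.2],[0,0,0.3],[0,0,0.4],[0,0,0.5],[0,0,0.6],[0,0,0.7],[0,0,0.8],[0,0,0.9],[0,0,1.0]], delta_rot=[[0,0,0],[0,0,0],[0,0,0],[0,0,0],[0,0,0],[0,0,0],[0,0,0],[0,0,0],[0,0,0],[0,0,0]], gripper=[0,0,0,0,0,0,0,0,0,0])

```text
time_s: 102.78
ee_pos: [0.4856, -0.393, 0.1452]
tool_rot: [-2.162, 2.27, -0.011]
contact_force: [-0.0, -0.2, 0.2]
grip_width: 0.0001
```

send_rows(xyz=[[-0.1,0,0.1],[-0.2,0,0.2],[-0.3,0,0.3],[-0.4,0,0.4],[-0.5,0,0.5],[-0.6,0,0.6],[-0.7,0,0.7],[-0.8,0,0.8],[-0.8,0,0.9],[-0.8,0,1.0]], delta_rot=[[0,0,0],[0,0,0],[0,0,0],[0,0,0],[0,0,0],[0,0,0],[0,0,0],[0,0,0],[0,0,0],[0,0,0]], gripper=[0,0,0,0,0,0,0,0,0,0])

```text
time_s: 103.62
ee_pos: [0.4051, -0.3931, 0.2455]
tool_rot: [-2.161, 2.27, -0.012]
contact_force: [0.2, -0.7, -0.5]
grip_width: -0.0002
```

```bash
python3 - <<'E'
from h import *
a=snap('scene');b=snap('wrist')
A=cv2.resize(a[90:340,130:390,::-1],(398,383));B=cv2.resize(b[:,:,::-1],(400,300))
cv2.imwrite('pics/final.png',np.hstack([A,np.pad(B,((0,83),(0,0),(0,0)))]))
st=ctrl.get_state();print(st['time_s'],st['ee_pos'])
E
```

```text
103.7167 [ 0.40658012 -0.3936557   0.24639045]
```

View pics/final.png

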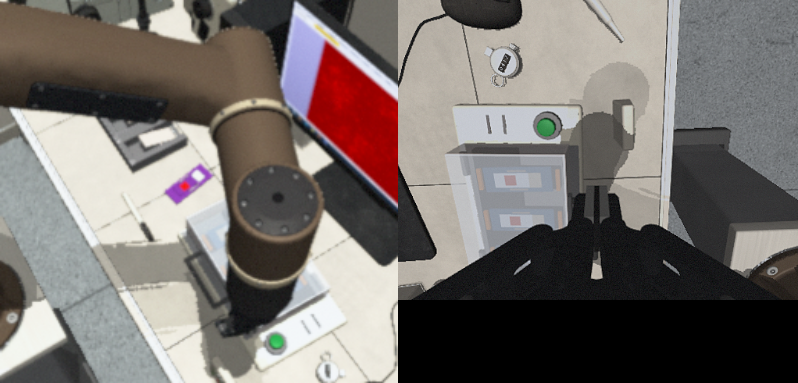

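The final picture shows the tray emptied, the hood shut over the carriers, the button up, and the purple look-alike and the marker where they were. Handing in.

```bash
python3 -c "
from workcell import ctrl
print(ctrl.close_job())"
```

```text
the job is handed in; nothing more can be done
None
```

All three blue carriers are in the scanner, the hood is shut, and the start button was pushed fully down and released afterwards. I handed the job in at about 104 s.

- **Hood opening:** I raised it by its bar until it met the stop, where the force rose to 23 N with no further movement.
- **Carriers:** I tipped each one in the tray by pressing its far end, then laid carriers 2, 1 and 0 in bays 2, 1 and 0. Measured against the orange lips before closing, each was centred within about 1.5 mm. Carriers 0 and 1 were square within 0.1°. Carrier 2 is turned about 1°, and I left it.
- **Hood closing:** I lowered it in small steps until it stopped at the shut position, with a final press of 31 N. The bar then appeared where a shut bar should be.
- **Button:** it went down to a firm stop at 30 N. The spring force then lasted for about 6 mm as I let it rise.

In the last pictures the button was up, the hood was shut, and the purple look-alike and the marker looked undisturbed. The arm partly blocked that view, so I could confirm only two of the carriers there. All three were visible between their lips just after the hood closed. I saw no grip slip, and no carrier was knocked aside. I made no separate final check of the petri dish, the timer or the yellow look-alike, and none of the arm's moves went near them except the button press, which came within about 12 cm of the timer.

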